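# Load the bench shaker and start it

### The arm

A 6-joint arm with a two-finger parallel gripper is mounted at the origin on the work surface. World frame = base frame: x ahead of the robot, y to its left, z up, the work surface at z = 0. Lengths are in mm, angles in degrees, forces in N, time in s.
With the tool pointing down it reaches from about 250 to 725 mm from the base axis. Payload 4 kg.
Tool frame: the origin (TCP) lies where the fingers leave the gripper's body, on its centre line; the fingertips stand 73 mm ahead of it and the grasp point (between the pads) lies 54 mm ahead of it; z points along the fingers, y is the line along which they close (so a half turn about z gives the same grasp; the last joint's range is limited). The gripper opens to 85 mm and grips with 20 to 120 N. Pads are 22 mm wide; open, the fingers measure 114 mm over their backs; the gripper's body (76 mm by 85 mm) begins 54 mm behind the grasp point. The pads swing forward as they close: fully open they stand 13 mm farther back than shut.
Start: joints at [74.198, 13.785, 0.286, 76.501, 0, 90], TCP at [136.157, 481.104, 303.906] pointing down, gripper open.
Joint ranges: [-155.79, 155.79], [-60.16, 107.12], [-62.33, 73.08], [-114, 123.19], [-81.49, 82.49], [-180, 180]. Speed limits (degrees/s): [159.86, 159.86, 180, 180, 180, 180].

### API

Orientations are given as a 3x3 rotation matrix whose columns are the frame's x, y, z axes.
In Python, from workcell import arm gives the robot as it stands.
- The arm moves only by the shell command python3 -m handwheel 'ROWS'. ROWS is JSON, a list of rows, each a list of 7 numbers: the shift along the tool's x, y, z normalised to -1 to 1, where 1 is 1 m, then the turn, a rotation vector about the tool's x, y, z normalised to -1 to 1, where 1 is 45 degrees, then the opening, from -1 (shut) to 1 (fully open). In form: [[dx, dy, dz, rx, ry, rz, claw], ...]. A call has 1 to 10 rows; each row is the pose to reach, as a shift and turn from the pose commanded when the call began, along the tool's axes at that moment; what a row does not reach only later rows make up. A row lasts 1/12 s, in which the tool goes at most 41.7 mm and 7.16 degrees, less where a joint would pass 70% of its speed; a pose out of reach is approached as far as the arm can. A call with a number of a shift or a turn outside -1 to 1 is refused whole. A call with a gripper value outside its range is refused whole. The fingers move at their own pace and stop on an object; the grip force is fixed at half the most. Time passes only in rows, so rows that repeat a pose let the fingers close. It gives the time, the measured TCP pose, the force, the opening and the grip force at its end, in the units of the state.
- arm.sense(): the state, without advancing time (a new reading comes with each control period).
- arm.read_camera(name): name is "scene" or "top" or "wrist"; returns (picture, depth): 384x512x3 uint8, red, green, blue; 384x512 float32, mm along the optical axis (not along the pixel's ray), 0 where there is no reading.
- arm.camera_info(name): a dict with "fx", "fy", "cx", "cy" (pixels), "view" (4x4, takes a point from world to camera coordinates); the wrist camera has in their place "tool_from_camera" (4x4, takes a point from camera to tool coordinates, whose origin is the TCP and whose axes are the flange's). Camera axes: x right, y up, looking along -z (the intrinsics and any distortion apply to the point x, -y, -z); pixel columns grow to the right and rows downward; lengths in mm; the calibration is good to about 2 mm. A picture is of the moment at which its call begins: read the wrist's pose just before it. camera_info takes no time and is no camera call.
- arm.finish_job(): hands the job in; it is judged then, once.
The state is a dict: "time": time; "joints": joint angles; "joint_velocities": joint speeds; "joint_torque": joint torques, N m; "position": TCP position; "ee_rot": TCP orientation; "wrist_force": force on the tool from outside, world axes, zero at the start; "moment": the same for the moment, N m; "opening": opening from 0.0 (shut) to 1.0 (fully open); "gripper_force": force on a finger pad.
Only numpy, scipy, OpenCV 4.12 (cv2) and the standard library are available. Lean on these libraries where they do the work, as an engineer would, in place of code of your own. Each camera call takes 0.05 s, during which the arm holds its last target. There are 200 camera calls.

### The job

Take the aluminium tube block out of the shaker's tray and stand it in the middle of the blue mat, then pack all the capped reagent bottles (three to five, the small and large ones standing on the right) upright on the floor of the tray. With all of them in, flip the red guard up until it stays by itself, press the green start button fully down, and then shut the guard over it again. Leave everything else on the bench where it stands.

Things in the scene. Friction and masses are not known exactly. Their poses are not given: they have to be found in the camera images.
- shaker: the white bench shaker, fixed to the bench: chassis 220 x 360 x 65 mm, long side along its y; origin at the centre of its underside, x away from the robot, y to the robot's left, z up. The open aluminium tray is on its +y part; on its -y part a grey control console rises to 100 mm with the red guard on top
- tray_floor (a point): centre of the black inner floor of the shaker's tray, 83 mm above the bench. Axes as the shaker's. The tray measures 118 mm (x) by 150 mm (y) inside, walls 5 mm thick, rising 30 mm above this floor. All five bottles fit only with the small ones in one row along y and the large ones in a second row beside it
- block_center (a point): centre of the aluminium tube block, at the start left in the tray: 46 mm (its x) x 100 mm (its y) x 45 mm high, with blue and orange tube caps 8 mm tall on top; 0.35 kg. The point lies 22.5 mm above its underside
- mat: blue bench mat, fixed, 160 mm (x) x 110 mm (y), 3 mm thick, left of the shaker; origin at the centre of its underside
- guard (a joint): the red hinged guard over the start button, a hood 62 x 54 mm and 30 mm high: 0 = shut, rising to 1.7 rad = thrown back against its stop. It hinges along the shaker's y at its far (+x) edge; its near edge lifts up and over. Light: it falls shut by its weight below about 1.1 rad, falls back and stays open above
- guard_hinge (a point): centre of the guard's hinge line, 106 mm above the bench, 6 mm above the console's top; axes as the shaker's
- guard_tab (a point): middle of the guard's finger tab, a red bar 12 mm wide (y), 8 mm thick, projecting 26 mm from the hood's front edge; the point is 13 mm from its end. With the guard shut the point lies 76 mm nearer the robot (-x) than the hinge line and 16 mm higher; it turns with the guard
- start (a joint): travel of the green start button: 0 = up, 0.006 m = fully pressed (about 6 N); springs back
- start_top (a point): centre of the top of the green start button, 28 mm in diameter, 32 mm nearer the robot than the hinge line; its top is 18 mm above the console's top
- small_a_center (a point): small round white bottle, blue screw cap: body 44 mm wide or across, 56 mm to the shoulder, 84 mm tall over all; cap 26 mm in diameter and 22 mm high at its top; about 0.1 kg. Point on its axis, 42 mm above its underside; axes square to its sides, z up. May be absent
- small_b_center (a point): small square brown bottle, black screw cap: body 44 mm wide or across, 56 mm to the shoulder, 84 mm tall over all; cap 26 mm in diameter and 22 mm high at its top; about 0.1 kg. Point on its axis, 42 mm above its underside; axes square to its sides, z up. May be absent
- small_c_center (a point): small square white bottle, red screw cap: body 44 mm wide or across, 56 mm to the shoulder, 84 mm tall over all; cap 26 mm in diameter and 22 mm high at its top; about 0.1 kg. Point on its axis, 42 mm above its underside; axes square to its sides, z up. May be absent
- large_a_center (a point): large square white bottle, yellow screw cap: body 62 mm wide or across, 60 mm to the shoulder, 92 mm tall over all; cap 34 mm in diameter and 26 mm high at its top; about 0.2 kg. Point on its axis, 46 mm above its underside; axes square to its sides, z up. May be absent
- large_b_center (a point): large round brown bottle, white screw cap: body 62 mm wide or across, 60 mm to the shoulder, 92 mm tall over all; cap 34 mm in diameter and 26 mm high at its top; about 0.2 kg. Point on its axis, 46 mm above its underside; axes square to its sides, z up. May be absent
- beaker: empty glass beaker, 58 mm across, 70 mm tall, standing near the bottles; bystander, origin under its centre
- tape: roll of orange tape lying flat, 90 mm across, 19 mm high, near the bottles; bystander
- tip_box: blue pipette-tip box, 85 x 122 x 65 mm; bystander
- well_plate: white well plate, 86 x 128 x 14 mm; bystander
- driver: screwdriver, 170 mm, lying in front of the robot; bystander
- wash_bottle: tall translucent wash bottle, 64 mm across, 160 mm, red cap; bystander, not a reagent bottle
Mind the look-alikes: they are no part of the job. Leave any purple or turquoise look-alike of the part that bears block_center alone.

How it is judged:
By the outcome, as a careful person would: the job done as asked, in the order asked, and still so for the second after the job is handed in, with the robot touching nothing.
Of small_a, small_b, small_c, large_a, large_b only 3 to 5 are there at a start; the rules pass over those that are not, and their reading is None.
At some moment in a run one of small_a, small_b, small_c, large_a, large_b, block may be knocked a few centimetres aside while the robot is not near it.
It also fails if it takes over 210 s, if anything falls off the work surface, if the arm or the gripper's body presses on something with over 40 N, if the wrist force passes 120 N, or if a joint passes its speed limit or range.

## Working session

There is one attempt and no reset: what is moved stays moved. The work goes in short steps, Python scripts to look and compute and a shell command to move; the robot and the scene stay as the last step left them, time stands still between calls to the robot, and variables do not carry over. Pictures are saved under pics/ and viewed, at most 14 in all, crops included, and the job is handed in when it is done.

```bash
ls; mkdir -p pics
python3 - <<'E'
from workcell import arm
import cv2,numpy as np
s=arm.sense(); print(s)
for n in ("scene","top"):
    p,d=arm.read_camera(n); cv2.imwrite(f"pics/{n}0.png",p[:,:,::-1]); np.savez(f"pics/{n}0.npz",p=p,d=d)
    i=arm.camera_info(n); print(n,i)
print(arm.camera_info("wrist"))
E
```

```text
pics
{'time': 0.0, 'joints': array([7.41964937e+01, 1.38305922e+01, 2.14303530e-01, 7.64997789e+01,
       1.35506218e-03, 9.00003588e+01]), 'joint_velocities': array([-0.0621157 , -0.06170328, -0.00045326,  0.0946225 , -0.02003011,
       -0.01665607]), 'joint_torque': array([-5.11098660e-04, -3.72320509e+01,  2.52406257e+01,  1.68481824e-02,
       -4.87214186e-05, -1.13177180e-05]), 'position': array([136.03730957, 480.65344392, 303.03070872]), 'ee_rot': array([[-9.62199611e-01,  2.72344597e-01, -5.74450124e-04],
       [ 2.72345202e-01,  9.62197650e-01, -1.94274828e-03],
       [ 2.36375627e-05, -2.02576037e-03, -9.99997948e-01]]), 'wrist_force': array([ 0.10013145,  0.32331648, -0.22470345]), 'moment': array([ 0.04075278, -0.00856673,  0.01619518]), 'gripper_force': 0.0, 'opening': 0.992524018825068}
scene {'fx': 351.8226504436504, 'fy': 351.8226504436504, 'cx': 254.03356913177217, 'cy': 186.03526671440386, 'view': array([[-1.88559300e-02,  9.99708011e-01,  1.51111729e-02,
         3.30045960e+01],
       [-6.59626715e-01, -2.37965868e-02,  7.51216560e-01,
         2.50118615e+0
[... 397 characters left out ...]
01, -1.35185111e-01,  2.00800434e-01,
        -5.17124516e+02],
       [-1.99763640e-01,  2.13325917e-02,  9.79611866e-01,
        -1.46901433e+03],
       [ 0.00000000e+00,  0.00000000e+00,  0.00000000e+00,
         1.00000000e+00]])}
{'fx': 317.1603540470949, 'fy': 317.1603540470949, 'cx': 250.56102741886914, 'cy': 194.50414016765225, 'tool_from_camera': array([[ 1.21023248e-03,  9.63515976e-01,  2.67648089e-01,
         6.82932652e+01],
       [ 9.99999043e-01, -1.34568673e-03,  3.22660043e-04,
        -9.44291288e-01],
       [ 6.71058590e-04,  2.67647442e-01, -9.63516682e-01,
        -6.85797992e+01],
       [ 0.00000000e+00,  0.00000000e+00,  0.00000000e+00,
         1.00000000e+00]])}
```

View pics/scene0.png

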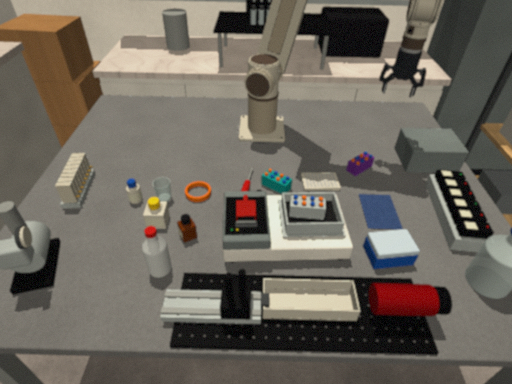

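View pics/top0.png

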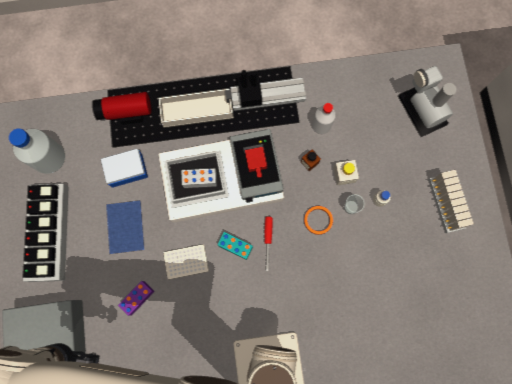

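Top view: the block (white/blue/orange caps) is in the tray at (198,177). Its look-alikes are turquoise at (235,244) and purple at (136,297). The guard is at (257,160) and the mat at (125,226). There are three bottles: brown small_b at (311,158), yellow-capped large_a at (347,170) and blue-capped small_a at (384,197). The red-capped wash bottle at (324,115) and the beaker at (354,203) are bystanders.

```bash
cat > h.py <<'E'
from workcell import arm
import cv2,numpy as np
from scipy.spatial.transform import Rotation as R
def cam(name,s=None):
    """K-info and cam->world 4x4"""
    i=arm.camera_info(name)
    if name=="wrist":
        T=np.eye(4); T[:3,:3]=s["ee_rot"]; T[:3,3]=s["position"]; M=T@i["tool_from_camera"]
    else: M=np.linalg.inv(i["view"])
    return i,M
def rays(i,M,uv):
    uv=np.atleast_2d(uv).astype(float)
    d=np.c_[(uv[:,0]-i["cx"])/i["fx"],-(uv[:,1]-i["cy"])/i["fy"],-np.ones(len(uv))]
    return M[:3,3],d@M[:3,:3].T
def onplane(i,M,uv,z):
    o,d=rays(i,M,uv); return o+d*((z-o[2])/d[:,2])[:,None]
def cloud(i,M,depth):
    v,u=np.mgrid[:384,:512]; o,d=rays(i,M,np.c_[u.ravel(),v.ravel()])
    P=(o+d*depth.reshape(-1,1)).reshape(384,512,3); P[depth==0]=np.nan; return P
def hsv(p): return cv2.cvtColor(p,cv2.COLOR_RGB2HSV)
def proj(i,M,P):
    c=(np.linalg.inv(M)@np.r_[P,1])[:3]; return i["cx"]+i["fx"]*c[0]/-c[2], i["cy"]+i["fy"]*c[1]/c[2]
def rect(P):
    (c,wh,a)=cv2.minAreaRect(P[:,:2].astype(np.float32)); return np.round(c,1),np.round(wh,1),round(a,1)
def plan(target,yaw_y=None,s=None):
    """tool-frame row (dx,dy,dz,rz) to put the TCP at target, tool down; yaw_y = world angle (deg) of tool y, mod 180"""
    s=s or arm.sense(); Rm=s["ee_rot"]; d=Rm.T@(np.array(target)-s["position"])
    rz=0
    if yaw_y is not None:
        cur=np.degrees(np.arctan2(Rm[1,1],Rm[0,1])); rz=-((yaw_y-cur+90)%180-90)
    return np.round(d/1000,4),round(rz/45,4)
E
python3 - <<'E'
from h import *
z=np.load("pics/top0.npz"); i,M=cam("top"); P=cloud(i,M,z["d"]); H=P[...,2]
print("bench",np.nanmedian(H[300:320,350:500]))
hs=hsv(z["p"]); h,s,v=hs[...,0],hs[...,1],hs[...,2]
def rep(n,m):
    nn,l,st,c=cv2.connectedComponentsWithStats(m.astype(np.uint8))
    k=1+np.argmax(st[1:,4]); q=P[l==k]; q=q[np.isfinite(q[:,2])]
    print(n,"px",np.round(c[k],1),st[k,4],"med",np.round(np.median(q,0),1),rect(q), "zmax",round(q[:,2].max(),1))
def box(x0,y0,x1,y1):
    m=np.zeros((384,512),bool); m[y0:y1,x0:x1]=1; return m
rep("shaker top(chassis)",box(150,120,295,225)&(H>58)&(H<72))
rep("shaker all",box(150,120,295,225)&(H>55))
rep("trayfloor",box(165,145,235,210)&(H>78)&(H<90))
rep("tray all",box(160,140,235,215)&(H>106)&(H<118))
rep("block",box(170,150,230,205)&(H>121))
rep("console",box(230,130,285,205)&(H>92)&(H<104))
rep("guard",box(230,130,285,205)&(s>150)&((h<8)|(h>172))&(v>60))
rep("mat",box(100,190,155,260)&(h>100)&(h<130)&(s>80)&(H<15))
rep("small_a cap",box(370,180,400,215)&(H>70))
rep("small_a",box(370,180,400,215)&(H>30))
rep("large_a cap",box(330,150,365,190)&(H>80))
rep("large_a",box(330,150,365,190)&(H>45)&(H<75))
rep("small_b cap",box(295,140,325,175)&(H>70))
rep("small_b",box(295,140,325,175)&(H>30)&(H<65))
rep("beaker",box(340,190,368,220)&(H>20))
rep("tape",box(300,200,338,240)&(H>8)&(s>150))
rep("driver",box(255,210,280,275)&(H>8))
rep("wash",box(308,95,342,140)&(H>100))
x0,y0,x1,y1=150,120,400,240
cv2.imwrite("pics/crop1.png",cv2.resize(z["p"][y0:y1,x0:x1,::-1],None,fx=3.2,fy=3.2,interpolation=cv2.INTER_CUBIC))
E
```

```text
bench -0.849042457921314
shaker top(chassis) px [209.5 182.7] 2464 med [549.7  91.   64.3] (array([598.8,  70.2]), array([221. , 358.9]), 3.4) zmax 72.0
shaker all px [220.6 175.1] 8064 med [587.5  65.7  86.1] (array([599. ,  70.3]), array([221.3, 361.6]), 3.5) zmax 141.3
trayfloor px [192.7 176.1] 1047 med [608.2 157.5  83. ] (array([599.1, 145.7]), array([113. , 149.8]), 3.3) zmax 90.0
tray all px [193.8 176. ] 345 med [591.  147.4 112.2] (array([594.8, 144.5]), array([130.8, 160.2]), 3.4) zmax 118.0
block px [197.8 176.3] 508 med [587.2 132.6 129.3] (array([587.3, 133. ]), array([99.9, 47.7]), 85.7) zmax 141.3
console px [256.  164.6] 1959 med [597.  -44.7  99.5] (array([612.6, -44.7]), array([202.3, 130. ]), 3.5) zmax 104.0
guard px [255.8 159.9] 476 med [613.6 -45.6 128.5] (array([609.8, -46.6]), array([96.6, 60. ]), 2.5) zmax 141.0
mat px [124.8 226.7] 1646 med [488.4 391.8   3. ] (array([489.1, 391.7]), array([107.5, 158.9]), 89.3) zmax 14.2
small_a cap px [384.7 194.9] 66 med [ 462.9 -419.3   82.1] (array([ 462.8, -420.1]), array([25.4, 24.8]), 21.4) zmax 89.5
small_a px [381
[... 349 characters left out ...]
l_b cap px [311.5 155.7] 63 med [ 615.5 -218.9   82.8] (array([ 616.7, -219.6]), array([26.9, 26.8]), 27.2) zmax 90.8
small_b px [310. 160.] 153 med [ 608.2 -212.8   54.2] (array([ 616.3, -220. ]), array([44.2, 46.5]), 29.6) zmax 64.6
beaker px [354.3 202.9] 189 med [ 457.  -335.1   55.6] (array([ 453. , -327.5]), array([53.5, 57.6]), 36.7) zmax 77.0
tape px [318.  219.5] 240 med [ 424.4 -216.    18.1] (array([ 424.9, -215.8]), array([85.9, 87.3]), 36.6) zmax 26.9
driver px [267.5 235. ] 267 med [403.4 -51.2  21. ] (array([372.7, -49.9]), array([ 25.4, 164.9]), 81.8) zmax 31.8
wash px [325.1 113.3] 304 med [ 728.3 -272.7  118. ] (array([ 731.6, -276.1]), array([60.7, 52. ]), 62.0) zmax 166.2
```

View pics/crop1.png

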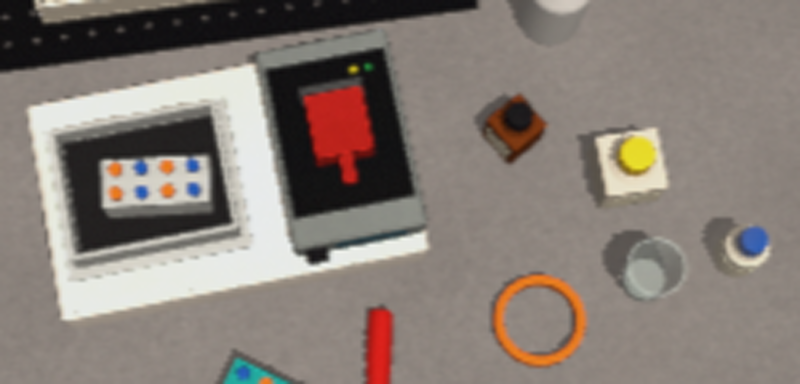

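The crop confirms the choice: white block with blue/orange caps in the tray at crop (155,183), turquoise look-alike outside at (255,365). The measured sizes match the given ones, with the shaker at yaw 3.4° and the block at yaw -4.3°.

Run:
```python
from h import *
print(plan([587.3,133,260],-4.3))
```

```text
(array([-0.5289, -0.2115,  0.0435]), np.float64(1.7443))
```

```bash
python3 -m handwheel '[[-0.529,-0.2115,0.02,0.87,0,0,1],[-0.529,-0.2115,0.02,0,0,0.87,0.53]]' >/dev/null 2>&1 <<< "" ; true
python3 - <<'E'
from h import *
s=arm.sense(); print(s["time"],s["position"],s["ee_rot"]); print(plan([587.3,133,270],-4.3))
E
```

```text
0.2667 [201.546655   431.18804524 296.55251067] [[-0.92303402  0.38263658 -0.03996795]
 [ 0.38467418  0.91636028 -0.11094872]
 [-0.005828   -0.11778408 -0.99302213]]
(array([-0.4706, -0.1225,  0.044 ]), np.float64(1.5919))
```

```bash
cat >> h.py <<'E'
def plan(target,yaw_y,tilt=0,s=None,away=False):
    """row (shift/1000, rotvec/45deg in tool axes) from the pose now to the target TCP; tool down, tool y at world yaw_y (mod 180), then tilted about tool y"""
    s=s or arm.sense(); Rm=s["ee_rot"]; cur=np.degrees(np.arctan2(Rm[1,1],Rm[0,1]))
    d=(yaw_y-cur+90)%180-90
    if away: d-=180*np.sign(d)
    a=np.radians(cur+d); y=np.array([np.cos(a),np.sin(a),0]); zz=np.array([0,0,-1.]); G=np.c_[np.cross(y,zz),y,zz]@R.from_euler("y",tilt,degrees=True).as_matrix()
    rv=R.from_matrix(Rm.T@G).as_rotvec(degrees=True)/45
    return np.round(Rm.T@(np.array(target,float)-s["position"])/1000,4),np.round(rv,3)
def st():
    s=arm.sense(); print("t",round(s["time"],2),"pos",np.round(s["position"],1),"yawy",round(float(np.degrees(np.arctan2(s["ee_rot"][1,1],s["ee_rot"][0,1]))),1),"tilt",np.round(s["ee_rot"][:2,2],3),"F",np.round(s["wrist_force"],1),"op",round(s["opening"]*85,1),"g",round(s["gripper_force"],1),"j6",round(s["joints"][5],1))
    return s
E
python3 - <<'E'
from h import *
print(plan([350,330,290],50))
E
```

```text
(array([-0.1759, -0.0351,  0.0118]), array([-0.148,  0.03 ,  0.385]))
```

```bash
python3 -m handwheel '[[-0.176,-0.035,0.012,-0.148,0.03,0.385,0.53],[-0.176,-0.035,0.012,-0.148,0.03,0.385,0.53],[-0.176,-0.035,0.012,-0.148,0.03,0.385,0.53],[-0.176,-0.035,0.012,-0.148,0.03,0.385,0.53],[-0.176,-0.035,0.012,-0.148,0.03,0.385,0.53],[-0.176,-0.035,0.012,-0.148,0.03,0.385,0.53]]'
python3 - <<'E'
from h import *
st(); print(plan([587.3,133,280],-4.3))
E
```

```text
time: 0.77
position: [352.7, 326.3, 293.2]
ee_rot: [[-0.76, 0.65, 0.006], [0.65, 0.76, 0.012], [0.003, 0.014, -1.0]]
wrist_force: [-0.9, 0.7, 0.5]
opening: 0.767
gripper_force: 0.0
t 0.77 pos [352.7 326.3 293.2] yawy 49.4 tilt [0.006 0.012] F [-0.9  0.7  0.5] op 65.2 g 0.0 j6 83.2
(array([-0.304 ,  0.0055,  0.0123]), array([ 0.014, -0.012,  1.194]))
```

```bash
python3 -m handwheel '[[-0.304,0.0055,0.012,0.014,-0.012,1,0.53],[-0.304,0.0055,0.012,0.014,-0.012,1,0.53],[-0.304,0.0055,0.012,0.014,-0.012,1,0.53],[-0.304,0.0055,0.012,0.014,-0.012,1,0.53],[-0.304,0.0055,0.012,0.014,-0.012,1,0.53],[-0.304,0.0055,0.012,0.014,-0.012,1,0.53],[-0.304,0.0055,0.012,0.014,-0.012,1,0.53],[-0.304,0.0055,0.012,0.014,-0.012,1,0.53],[-0.304,0.0055,0.012,0.014,-0.012,1,0.53],[-0.304,0.0055,0.012,0.014,-0.012,1,0.53]]' >/dev/null; python3 -m handwheel '[[0,0,0,0,0,0.194,0.53],[0,0,0,0,0,0.194,0.53],[0,0,0,0,0,0.194,0.53]]' >/dev/null
python3 - <<'E'
from h import *
s=st(); p,d=arm.read_camera("wrist"); cv2.imwrite("pics/w1.png",p[:,:,::-1])
i,M=cam("wrist",s); P=cloud(i,M,d); H=P[...,2]
m=(H>124)&(H<140)&(np.hypot(P[...,0]-587,P[...,1]-133)<70); q=P[m]; print(m.sum(),rect(q)) 
print(plan([587.3,133,280],-4.3))
E
```

```text
t 1.85 pos [584.6 138.9 280.9] yawy -3.8 tilt [0.    0.001] F [ 0.2 -0.3  0.8] op 65.0 g 0.0 j6 107.1
7831 (array([585.3, 130.4]), array([99.8, 45.9]), 85.3)
(array([-0.0056,  0.0029,  0.001 ]), array([ 0.001, -0.001,  0.013]))
```

View pics/w1.png

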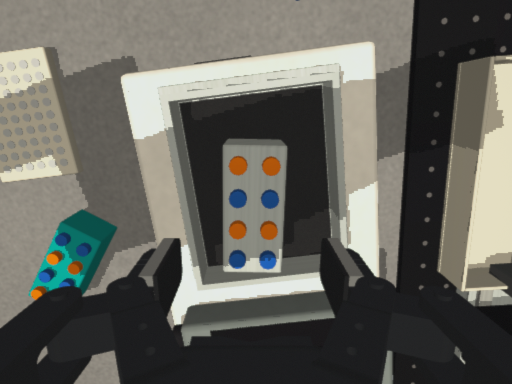

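The wrist view shows the block at (255,205) in the tray, with the fingers astride its line. Next I'll measure how far the fingertips reach, then descend.

Run:
```python
from h import *
s=st(); p,d=arm.read_camera("wrist")
i=arm.camera_info("wrist"); P=cloud(i,i["tool_from_camera"],d)
m=(P[...,2]<95)&(P[...,2]>20); q=P[m]; 
for sg in (-1,1):
    k=q[q[:,1]*sg>0]; print(np.round(np.percentile(k,[0,1,50,99,100],axis=0),1).tolist())
print(plan([586.3,131.7,166],-4.5))
```

```text
t 1.9 pos [584.8 138.8 281. ] yawy -3.7 tilt [0.001 0.001] F [0.9 0.1 0.8] op 65.1 g 0.0 j6 107.0
[[-12.3, -63.8, 20.0], [-11.2, -58.4, 20.2], [6.5, -35.3, 38.8], [12.8, -33.0, 65.4], [13.5, -32.8, 67.7]]
[[-12.0, 31.5, 20.0], [-11.0, 31.7, 20.2], [6.7, 33.8, 38.9], [12.8, 56.9, 65.6], [13.9, 62.9, 67.9]]
(array([-0.0069,  0.0016,  0.115 ]), array([ 0.001, -0.001,  0.017]))
```

```bash
python3 -m handwheel '[[-0.007,0.0015,0.04,0,0,0.017,0.53],[-0.007,0.0015,0.08,0,0,0.017,0.53],[-0.007,0.0015,0.1,0,0,0.017,0.53],[-0.007,0.0015,0.117,0,0,0.017,0.53],[-0.007,0.0015,0.117,0,0,0.017,0.53],[-0.007,0.0015,0.117,0,0,0.017,-0.4],[-0.007,0.0015,0.117,0,0,0.017,-0.4],[-0.007,0.0015,0.117,0,0,0.017,-0.4],[-0.007,0.0015,0.117,0,0,0.017,-0.4],[-0.007,0.0015,0.117,0,0,0.017,-0.4]]'; python3 -m handwheel '[[0,0,0,0,0,0,-0.4],[0,0,0,0,0,0,-0.4],[0,0,-0.06,0,0,0,-0.4],[0,0,-0.12,0,0,0,-0.4],[0,0,-0.12,0,0,0,-0.4],[0,0,-0.12,0,0,0,-0.4],[0,0,-0.12,0,0,0,-0.4]]'
python3 - <<'E'
from h import *
st();print(plan([489.1,391.7,270],-0.7))
E
```

```text
time: 2.78
position: [588.0, 130.2, 165.0]
ee_rot: [[0.082, 0.997, 0.003], [0.997, -0.082, 0.001], [0.002, 0.003, -1.0]]
wrist_force: [-0.1, 0.8, 1.3]
opening: 0.529
gripper_force: 63.1
time: 3.37
position: [588.5, 129.8, 286.3]
ee_rot: [[0.082, 0.997, 0.007], [0.997, -0.082, 0.002], [0.002, 0.007, -1.0]]
wrist_force: [0.2, 0.3, -4.7]
opening: 0.524
gripper_force: 63.8
t 3.37 pos [588.5 129.8 286.3] yawy -4.7 tilt [0.007 0.002] F [ 0.2  0.3 -4.7] op 44.6 g 63.8 j6 107.2
(array([ 0.2528, -0.1207,  0.016 ]), array([ 0.009, -0.002, -0.089]))
```

```bash
python3 -m handwheel '[[0.252,-0.121,0,0.009,0,-0.089,-0.4],[0.252,-0.121,0,0.009,0,-0.089,-0.4],[0.252,-0.121,0,0.009,0,-0.089,-0.4],[0.252,-0.121,0,0.009,0,-0.089,-0.4],[0.252,-0.121,0,0.009,0,-0.089,-0.4],[0.252,-0.121,0,0.009,0,-0.089,-0.4],[0.252,-0.121,0,0.009,0,-0.089,-0.4],[0.252,-0.121,0,0.009,0,-0.089,-0.4],[0.252,-0.121,0,0.009,0,-0.089,-0.4],[0.252,-0.121,0,0.009,0,-0.089,-0.4]]' >/dev/null
python3 - <<'E'
from h import *
s=st();p,d=arm.read_camera("wrist"); i,M=cam("wrist",s); P=cloud(i,M,d); hs=hsv(p)
m=(P[...,2]<12)&(P[...,2]>-6)&(hs[...,0]>100)&(hs[...,0]<130)&(hs[...,1]>90); n,l,c,_=cv2.connectedComponentsWithStats(m.astype(np.uint8)); q=P[l==1+c[1:,4].argmax()]; print("mat",rect(q),q[:,2].mean())
m=(P[...,2]>220); k=P[m]; k=k[np.abs(k[:,1]-390)<60]; print(k.shape,np.round(np.percentile(k,[1,50,99],axis=0),1).tolist())
print(plan([489.1,391,86.5],-0.7))
E
```

```text
t 4.2 pos [486.6 390.2 281. ] yawy -0.7 tilt [-0.009 -0.003] F [-0.4 -0.5 -3.5] op 45.1 g 63.6 j6 129.3
mat (array([487.1, 390.7]), array([107.2, 158.4]), 89.4) 1.604158332320725
(62369, 3) [[429.4, 373.5, 228.5], [486.0, 401.1, 264.7], [543.3, 439.6, 302.5]]
(array([0.0018, 0.0037, 0.1951]), array([-0.011,  0.003, -0.001]))
```

```bash
python3 -m handwheel '[[0.001,0.002,0.04,-0.01,0,0,-0.4],[0.001,0.002,0.08,-0.01,0,0,-0.4],[0.001,0.002,0.12,-0.01,0,0,-0.4],[0.001,0.002,0.15,-0.01,0,0,-0.4],[0.001,0.002,0.17,-0.01,0,0,-0.4],[0.001,0.002,0.185,-0.01,0,0,-0.4],[0.001,0.002,0.19,-0.01,0,0,-0.4],[0.001,0.002,0.194,-0.01,0,0,-0.4],[0.001,0.002,0.194,-0.01,0,0,-0.4],[0.001,0.002,0.194,-0.01,0,0,-0.4]]'
python3 - <<'E'
from h import *
st();print(plan([489.1,391,86],-0.7))
E
```

```text
time: 5.08
position: [489.1, 391.9, 90.8]
ee_rot: [[0.013, 1.0, 0.003], [1.0, -0.013, 0.002], [0.002, 0.003, -1.0]]
wrist_force: [-1.1, 0.2, -3.1]
opening: 0.531
gripper_force: 63.5
t 5.08 pos [489.1 391.9  90.8] yawy -0.8 tilt [0.003 0.002] F [-1.1  0.2 -3.1] op 45.1 g 63.5 j6 129.5
(array([-0.0009,  0.    ,  0.0048]), array([ 0.004, -0.003, -0.001]))
```

```bash
python3 -m handwheel '[[0,0,0.003,0,0,0,-0.4],[0,0,0.005,0,0,0,-0.4],[0,0,0.0055,0,0,0,-0.4]]'; python3 -m handwheel '[[0,0,0,0,0,0,0.3],[0,0,0,0,0,0,0.6],[0,0,0,0,0,0,0.6],[0,0,0,0,0,0,0.6],[0,0,-0.04,0,0,0,0.6],[0,0,-0.08,0,0,0,0.6],[0,0,-0.16,0,0,0,0.6],[0,0,-0.22,0,0,0,0.6],[0,0,-0.22,0,0,0,0.6],[0,0,-0.22,0,0,0,0.6]]' >/dev/null
python3 - <<'E'
from h import *
s=st();p,d=arm.read_camera("wrist"); i,M=cam("wrist",s); P=cloud(i,M,d)
m=(P[...,2]>40)&(P[...,2]<62)&(np.hypot(P[...,0]-489,P[...,1]-391)<70); q=P[m]; print(m.sum(),rect(q),np.median(q[:,2]))
print(plan([500,50,300],60))
E
```

```text
time: 5.33
position: [488.5, 392.3, 85.0]
ee_rot: [[0.012, 1.0, 0.003], [1.0, -0.012, 0.002], [0.002, 0.003, -1.0]]
wrist_force: [-0.4, 0.0, 2.9]
opening: 0.531
gripper_force: 63.9
t 6.17 pos [489.  392.9 312.3] yawy -0.7 tilt [0.011 0.008] F [ 1.3 -0.3  0.7] op 68.3 g 0.0 j6 129.5
3877 (array([487.8, 392. ]), array([98.9, 45.9]), 89.3) 46.85638781622964
(array([-0.3433,  0.0145,  0.0102]), array([ 0.022, -0.003, -1.349]))
```

```bash
python3 -m handwheel '[[-0.36,0.036,0.01,0.02,0,-1,0.2],[-0.36,0.036,0.01,0.02,0,-1,0.2],[-0.36,0.036,0.01,0.02,0,-1,0.2],[-0.36,0.036,0.01,0.02,0,-1,0.2],[-0.36,0.036,0.01,0.02,0,-1,0.2],[-0.36,0.036,0.01,0.02,0,-1,0.2],[-0.36,0.036,0.01,0.02,0,-1,0.2],[-0.36,0.036,0.01,0.02,0,-1,0.2],[-0.36,0.036,0.01,0.02,0,-1,0.2],[-0.36,0.036,0.01,0.02,0,-1,0.2]]' >/dev/null;  python3 - <<'E'
from h import *
s=st();print(plan([560,-324,300],90.8))
p,d=arm.read_camera("top"); i,M=cam("top"); P=cloud(i,M,d); H=P[...,2]
for n,x,y,z0,r in (("sa",463,-419,70,60),("la",560,-324,80,60),("sb",616,-220,70,60),("blk",488,392,40,80)):
    q=P[(H>z0)&(H<z0+28)&(np.hypot(P[...,0]-x,P[...,1]-y)<r)]; print(n,len(q),rect(q) if len(q)>3 else 0)
E
```

```text
t 7.05 pos [519.3  25.1 293.6] yawy 43.8 tilt [-0.013 -0.008] F [-0.3  0.5  0.2] op 51.2 g 0.0 j6 49.1
(array([-0.2801, -0.2124, -0.0041]), array([-0.016, -0.011, -1.044]))
sa 70 (array([ 464.3, -420.8]), array([25.8, 27.4]), 50.0)
la 105 (array([ 559.1, -324.2]), array([33.5, 33.7]), 86.7)
sb 64 (array([ 615.4, -219.6]), array([24.5, 26.9]), 63.3)
blk 492 (array([489.9, 394.7]), array([102.7,  47.3]), 89.2)
```

```bash
python3 -m handwheel '[[-0.28,-0.212,0,-0.016,-0.011,-1,0.3],[-0.28,-0.212,0,-0.016,-0.011,-1,0.3],[-0.28,-0.212,0,-0.016,-0.011,-1,0.3],[-0.28,-0.212,0,-0.016,-0.011,-1,0.3],[-0.28,-0.212,0,-0.016,-0.011,-1,0.3],[-0.28,-0.212,0,-0.016,-0.011,-1,0.3],[-0.28,-0.212,0,-0.016,-0.011,-1,0.3],[-0.28,-0.212,0,-0.016,-0.011,-1,0.3],[-0.28,-0.212,0,-0.016,-0.011,-1,0.3],[-0.28,-0.212,0,-0.016,-0.011,-1,0.3]]' >/dev/null;  cat >> h.py <<'E'
def bottle(c,capz,shz,name="wrist",r=70):
    """cap centre (x,y), its height, and body rect at the shoulder, from one view"""
    s=arm.sense(); p,d=arm.read_camera(name); i,M=cam(name,s); P=cloud(i,M,d); H=P[...,2]
    near=np.hypot(P[...,0]-c[0],P[...,1]-c[1])<r
    k=P[near&(np.abs(H-capz)<6)]; b=P[near&(np.abs(H-shz)<5)]
    print("cap",len(k),rect(k) if len(k)>3 else 0,"z",np.round(np.median(k[:,2]),1) if len(k) else 0,"body",rect(b) if len(b)>3 else 0)
E
python3 - <<'E'
from h import *
st();bottle((560,-324),92,60);print(plan([560,-324,132],90.8))
E
```

```text
t 7.93 pos [ 563.5 -322.4  293.2] yawy 89.0 tilt [-0.     0.001] F [-1.   0.5 -0.6] op 55.1 g 0.0 j6 -28.8
cap 1147 (array([ 557.9, -327. ]), array([34.8, 34.5]), 16.0) z 90.4 body (array([ 557.9, -327.1]), array([62., 62.]), 0.8)
(array([ 0.0033, -0.0053,  0.1613]), array([ 0.005, -0.001, -0.038]))
```

```bash
python3 -m handwheel '[[0.004,-0.004,0.04,0,0,-0.038,0.3],[0.004,-0.004,0.08,0,0,-0.038,0.3],[0.004,-0.004,0.11,0,0,-0.038,0.3],[0.004,-0.004,0.135,0,0,-0.038,0.3],[0.004,-0.004,0.155,0,0,-0.038,0.3],[0.004,-0.004,0.157,0,0,-0.038,0.3],[0.004,-0.004,0.157,0,0,-0.038,0.3]]'
python3 - <<'E'
from h import *
st()
E
python3 -m handwheel '[[0,0,0,0,0,0,-0.6],[0,0,0,0,0,0,-0.6],[0,0,0,0,0,0,-0.6],[0,0,0,0,0,0,-0.6],[0,0,0,0,0,0,-0.6],[0,0,0,0,0,0,-0.6],[0,0,-0.04,0,0,0,-0.6],[0,0,-0.09,0,0,0,-0.6],[0,0,-0.15,0,0,0,-0.6],[0,0,-0.17,0,0,0,-0.6]]';python3 - <<'E'
from h import *
st();print(plan([594.6,145,310],93.4))
E
```

```text
time: 8.57
position: [558.9, -318.1, 136.7]
ee_rot: [[-1.0, -0.02, -0.003], [-0.02, 1.0, 0.005], [0.003, 0.005, -1.0]]
wrist_force: [0.4, -0.1, 0.4]
opening: 0.646
gripper_force: 0.0
t 8.57 pos [ 558.9 -318.1  136.7] yawy 91.1 tilt [-0.003  0.005] F [ 0.4 -0.1  0.4] op 54.9 g 0.0 j6 -30.9
time: 9.4
position: [558.3, -320.4, 304.1]
ee_rot: [[-1.0, -0.018, -0.002], [-0.018, 1.0, 0.005], [0.002, 0.005, -1.0]]
wrist_force: [0.7, 0.1, -3.7]
opening: 0.38
gripper_force: 60.3
t 9.4 pos [ 558.3 -320.4  304.1] yawy 91.0 tilt [-0.002  0.005] F [ 0.7  0.1 -3.7] op 32.3 g 60.3 j6 -30.9
(array([-0.0445,  0.4647, -0.0037]), array([ 0.006, -0.002, -0.053]))
```

```bash
python3 -m handwheel '[[-0.04,0.425,-0.01,0.006,0,-0.053,-0.6],[-0.04,0.425,-0.01,0.006,0,-0.053,-0.6],[-0.04,0.425,-0.01,0.006,0,-0.053,-0.6],[-0.04,0.425,-0.01,0.006,0,-0.053,-0.6],[-0.04,0.425,-0.01,0.006,0,-0.053,-0.6],[-0.04,0.425,-0.01,0.006,0,-0.053,-0.6],[-0.04,0.425,-0.01,0.006,0,-0.053,-0.6],[-0.04,0.425,-0.01,0.006,0,-0.053,-0.6],[-0.04,0.425,-0.01,0.006,0,-0.053,-0.6],[-0.04,0.425,-0.01,0.006,0,-0.053,-0.6]]' >/dev/null; python3 -m handwheel '[[0,0,0,0,0,0,-0.6],[0,0,0,0,0,0,-0.6],[0,0,0,0,0,0,-0.6],[0,0,0,0,0,0,-0.6]]' > /dev/null
python3 - <<'E'
from h import *
s=st();p,d=arm.read_camera("wrist"); i,M=cam("wrist",s); cv2.imwrite("pics/w2.png",p[:,:,::-1]); P=cloud(i,M,d); H=P[...,2]
q=P[(H>106)&(H<118)&(P[...,1]>50)]; print(len(q),rect(q))
q=P[(H>60)&(H<68)&(P[...,1]>50)]; print("chassis",rect(q),q.min(0),q.max(0))
print(plan([597,105.1,221],93.4))
E
```

```text
t 10.57 pos [590.5  93.2 313.7] yawy 93.3 tilt [-0.001 -0.002] F [ 0.5 -1.2 -3.1] op 32.3 g 60.6 j6 5.7
2962 (array([592.4, 142.5]), array([128.4, 160.9]), 3.4)
chassis (array([614.3, 223.4]), array([411.8, 222.8]), 38.5) [477.90253924  50.01327171  60.0054613 ] [844.76738479 395.17523757  67.84247059]
(array([-0.0071,  0.012 ,  0.0929]), array([-0.002, -0.001, -0.003]))
```

View pics/w2.png

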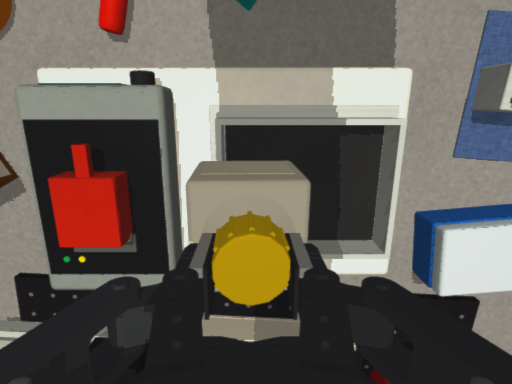

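The yellow-capped bottle is held upright at (250,260), square to the tray, which is empty at (305,180). Lowering it.

```bash
python3 -m handwheel '[[-0.006,0.011,0,0,0,0,-0.6],[-0.006,0.011,0.03,0,0,0,-0.6],[-0.006,0.011,0.05,0,0,0,-0.6],[-0.006,0.011,0.07,0,0,0,-0.6],[-0.006,0.011,0.08,0,0,0,-0.6],[-0.006,0.011,0.086,0,0,0,-0.6],[-0.006,0.011,0.086,0,0,0,-0.6],[-0.006,0.011,0.086,0,0,0,-0.6]]';python3 - <<'E'
from h import *
st();print(plan([595.9,103.9,220],93.4))
E
```

```text
time: 11.28
position: [596.7, 105.3, 228.9]
ee_rot: [[-0.998, -0.059, 0.001], [-0.059, 0.998, -0.001], [-0.001, -0.001, -1.0]]
wrist_force: [0.0, 0.3, -2.8]
opening: 0.378
gripper_force: 60.9
t 11.28 pos [596.7 105.3 228.9] yawy 93.4 tilt [ 0.001 -0.001] F [ 0.   0.3 -2.8] op 32.1 g 60.9 j6 6.7
(array([ 0.0009, -0.0013,  0.0089]), array([-0.002,  0.002, -0.001]))
```

```bash
python3 -m handwheel '[[0.001,-0.001,0.004,0,0,0,-0.6],[0.001,-0.001,0.007,0,0,0,-0.6],[0.001,-0.001,0.008,0,0,0,-0.6],[0.001,-0.001,0.008,0,0,0,-0.6]]';python3 -m handwheel '[[0,0,0.001,0,0,0,0],[0,0,0.001,0,0,0,0.15],[0,0,0.001,0,0,0,0.15],[0,0,0.001,0,0,0,0.15],[0,0,-0.02,0,0,0,0.15],[0,0,-0.06,0,0,0,0.15],[0,0,-0.1,0,0,0,0.15],[0,0,-0.1,0,0,0,0.15],[0,0,-0.1,0,0,0,0.15]]' >/dev/null;python3 - <<'E'
from h import *
s=st();bottle((597,105),175,143);bottle((597,105),175,143,"top");bottle((615.5,-219.5),84,56,"top");bottle((464,-420),84,56,"top");print(plan([615.5,-220,270],119.6))
E
```

```text
time: 11.62
position: [596.4, 104.2, 223.8]
ee_rot: [[-0.998, -0.059, 0.006], [-0.059, 0.998, -0.001], [-0.006, -0.002, -1.0]]
wrist_force: [-2.9, -1.8, 8.4]
opening: 0.378
gripper_force: 61.3
t 12.37 pos [596.7 104.9 323.6] yawy 93.4 tilt [ 0.008 -0.   ] F [ 0.1  0.3 -0.9] op 48.9 g 0.0 j6 6.6
cap 1686 (array([593.2,  99.2]), array([34.8, 34.9]), 16.6) z 173.5 body (array([593.6,  99.1]), array([62.3, 62. ]), 3.4)
cap 0 0 z 0 body 0
cap 52 (array([ 616.5, -220.7]), array([25.1, 22.8]), 81.8) z 83.2 body (array([ 616.4, -219.7]), array([43.9, 44. ]), 32.6)
cap 55 (array([ 463.2, -419.6]), array([23.2, 26.4]), 34.2) z 82.6 body (array([ 454.7, -395.9]), array([43.1, 82.8]), 19.9)
(array([-0.0018, -0.3251,  0.0488]), array([-0.002, -0.005, -0.582]))
```

```bash
python3 -m handwheel '[[-0.001,-0.325,0.03,0,0,-0.585,0.1],[-0.001,-0.325,0.03,0,0,-0.585,0.1],[-0.001,-0.325,0.03,0,0,-0.585,0.1],[-0.001,-0.325,0.03,0,0,-0.585,0.1],[-0.001,-0.325,0.03,0,0,-0.585,0.1],[-0.001,-0.325,0.03,0,0,-0.585,0.1],[-0.001,-0.325,0.03,0,0,-0.585,0.1],[-0.001,-0.325,0.03,0,0,-0.585,0.1],[-0.001,-0.325,0.03,0,0,-0.585,0.1],[-0.001,-0.325,0.03,0,0,-0.585,0.1]]' >/dev/null
python3 - <<'E'
from h import *
s=st();bottle((615.5,-219.5),84,56);print(plan([615.5,-221,134],119.6))
E
```

```text
t 13.4 pos [ 614.3 -222.4  287.7] yawy 119.5 tilt [-0.004  0.   ] F [-0.1  0.5  0.5] op 46.8 g 0.0 j6 -49.3
cap 669 (array([ 615.9, -228.8]), array([27. , 26.8]), 50.0) z 82.6 body (array([ 615.7, -228.5]), array([43.9, 44. ]), 32.4)
(array([-0.0009, -0.001 ,  0.1544]), array([ 0.002, -0.003, -0.   ]))
```

Run:
```python
from h import *
s=st();bottle((615.5,-219.5),84,56);bottle((615.5,-219.5),84,56,"top");bottle((615.5,-219.5),84,56,"scene");st();print(plan([615.5,-221,134],122))
```

```text
t 13.45 pos [ 614.7 -220.6  288.4] yawy 119.6 tilt [-0.003  0.   ] F [0.1 0.7 0.9] op 46.7 g 0.0 j6 -49.3
cap 672 (array([ 619.7, -243.3]), array([27. , 26.9]), 80.1) z 82.4 body (array([ 619.7, -243.2]), array([44.1, 43.9]), 37.7)
cap 0 0 z 0 body 0
cap 52 (array([ 623.3, -246.5]), array([25.2, 20.7]), 73.5) z 82.1 body (array([ 623. , -246.6]), array([44.8, 43.1]), 43.4)
t 13.6 pos [ 615.5 -218.3  290.2] yawy 119.8 tilt [-0.001 -0.001] F [ 0.6 -0.6  0.4] op 47.0 g 0.0 j6 -49.3
(array([ 0.0012, -0.0023,  0.1562]), array([-0.001, -0.001, -0.048]))
```

The brown bottle is being knocked at this moment. I'll let it settle and look again.

```bash
python3 -m handwheel '[[0,0,0,0,0,0,0.1],[0,0,0,0,0,0,0.1],[0,0,0,0,0,0,0.1],[0,0,0,0,0,0,0.1],[0,0,0,0,0,0,0.1],[0,0,0,0,0,0,0.1]]' >/dev/null
python3 - <<'E'
from h import *
s=st();bottle((622,-250),84,56);bottle((622,-250),84,56,"scene");bottle((622,-250),84,56);print(plan([622,-250,134],134))
E
```

```text
t 14.1 pos [ 615.6 -219.6  290.8] yawy 119.7 tilt [ 0.001 -0.002] F [ 0.2 -0.1  0.9] op 46.6 g 0.0 j6 -49.3
cap 673 (array([ 619.7, -248.3]), array([26.8, 26.3]), 28.4) z 82.4 body (array([ 619.9, -248.2]), array([44.1, 44. ]), 42.1)
cap 54 (array([ 623.1, -246. ]), array([21.9, 26.9]), 28.3) z 81.7 body (array([ 623. , -246.3]), array([42.7, 44. ]), 41.8)
cap 670 (array([ 619.7, -248.1]), array([26.7, 26.6]), 84.1) z 82.4 body (array([ 619.9, -248.1]), array([44.2, 44. ]), 42.0)
(array([ 0.0093, -0.0291,  0.1567]), array([-0.002, -0.001, -0.317]))
```

```bash
python3 - <<'E'
from h import *
print(plan([621.3,-247.2,134],132))
E
python3 -m handwheel '[[0.0094,-0.028,0.03,0,0,-0.27,0.1],[0.0094,-0.028,0.06,0,0,-0.27,0.1],[0.0094,-0.028,0.09,0,0,-0.27,0.1],[0.0094,-0.028,0.1,0,0,-0.27,0.1],[0.0094,-0.028,0.1,0,0,-0.27,0.1]]'
```

```text
(array([ 0.0085, -0.0263,  0.1567]), array([-0.002, -0.001, -0.273]))
time: 14.67
position: [619.2, -248.3, 186.7]
ee_rot: [[-0.745, -0.667, -0.007], [-0.667, 0.745, 0.001], [0.004, 0.006, -1.0]]
wrist_force: [-1.2, 0.1, 0.1]
opening: 0.556
gripper_force: 0.0
```

```bash
python3 -m handwheel '[[-0.002,0,0.025,0,0,0,0.1],[-0.002,0,0.045,0,0,0,0.1],[-0.002,0,0.05,0,0,0,0.1],[-0.002,0,0.053,0,0,0,0.1],[-0.002,0,0.053,0,0,0,0.1],[-0.002,0,0.053,0,0,0,-0.7],[-0.002,0,0.053,0,0,0,-0.7],[-0.002,0,0.053,0,0,0,-0.7],[-0.002,0,0.053,0,0,0,-0.7],[-0.002,0,0.053,0,0,0,-0.7]]'; python3 -m handwheel '[[0,0,0,0,0,0,-0.7],[0,0,-0.04,0,0,0,-0.7],[0,0,-0.08,0,0,0,-0.7],[0,0,-0.12,0,0,0,-0.7],[0,0,-0.16,0,0,0,-0.7],[0,0,-0.18,0,0,0,-0.7],[0,0,-0.18,0,0,0,-0.7]]'
python3 - <<'E'
from h import *
c=np.array([593.5,143.8]); t=np.radians(3.4); Rz=np.array([[np.cos(t),-np.sin(t)],[np.sin(t),np.cos(t)]])
for l in ((-28,38),(28,38)): print(l,c+Rz@l)
st();x,y=c+Rz@[28,38];print(plan([x,y,310],93.4))
E
```

```text
time: 15.5
position: [623.6, -247.8, 140.1]
ee_rot: [[-0.744, -0.668, 0.004], [-0.668, 0.744, -0.002], [-0.001, -0.004, -1.0]]
wrist_force: [-2.0, 0.8, 5.3]
opening: 0.275
gripper_force: 58.5
time: 16.08
position: [624.5, -248.2, 325.8]
ee_rot: [[-0.745, -0.667, 0.013], [-0.667, 0.745, -0.007], [-0.005, -0.014, -1.0]]
wrist_force: [0.9, 0.5, 0.3]
opening: 0.28
gripper_force: 59.4
(-28, 38) [563.29564262 180.072535  ]
(28, 38) [619.19707299 183.39369192]
t 16.08 pos [ 624.5 -248.2  325.8] yawy 131.9 tilt [ 0.013 -0.007] F [0.9 0.5 0.3] op 23.8 g 59.4 j6 -63.5
(array([-0.2841,  0.3252,  0.0128]), array([-0.015,  0.012,  0.855]))
```

```bash
python3 -m handwheel '[[-0.284,0.325,0,-0.015,0.012,0.855,-0.7],[-0.284,0.325,0,-0.015,0.012,0.855,-0.7],[-0.284,0.325,0,-0.015,0.012,0.855,-0.7],[-0.284,0.325,0,-0.015,0.012,0.855,-0.7],[-0.284,0.325,0,-0.015,0.012,0.855,-0.7],[-0.284,0.325,0,-0.015,0.012,0.855,-0.7],[-0.284,0.325,0,-0.015,0.012,0.855,-0.7],[-0.284,0.325,0,-0.015,0.012,0.855,-0.7],[-0.284,0.325,0,-0.015,0.012,0.855,-0.7],[-0.284,0.325,0,-0.015,0.012,0.855,-0.7]]' >/dev/null; python3 -m handwheel '[[0,0,0,0,0,0,-0.7],[0,0,0,0,0,0,-0.7],[0,0,0,0,0,0,-0.7]]' >/dev/null
python3 - <<'E'
from h import *
s=st();p,d=arm.read_camera("wrist"); cv2.imwrite("pics/w3.png",p[:,:,::-1]);print(plan([619.2,183.4,226],93.4))
bottle((619,183),304-140+84-2,246-30)
E
```

```text
t 17.17 pos [617.1 164.6 315.8] yawy 93.5 tilt [-0.014  0.004] F [-0.  -0.7 -0.5] op 23.3 g 59.5 j6 11.3
(array([-0.0043,  0.0191,  0.0901]), array([ 0.007, -0.018, -0.001]))
cap 644 (array([608.5, 161.9]), array([22.4, 44.7]), 29.0) z 247.8 body (array([591.8, 163.7]), array([ 3.2, 43.4]), 1.0)
```

View pics/w3.png

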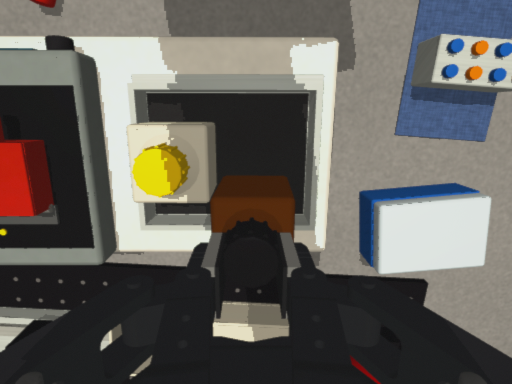

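Large_a stands in the tray at (165,165), and the brown bottle is held square at (252,200). Lowering it into the far row.

```bash
python3 -m handwheel '[[-0.004,0.019,0,0.007,-0.018,0,-0.7],[-0.004,0.019,0.03,0.007,-0.018,0,-0.7],[-0.004,0.019,0.05,0.007,-0.018,0,-0.7],[-0.004,0.019,0.07,0.007,-0.018,0,-0.7],[-0.004,0.019,0.08,0.007,-0.018,0,-0.7],[-0.004,0.019,0.084,0.007,-0.018,0,-0.7],[-0.004,0.019,0.084,0.007,-0.018,0,-0.7],[-0.004,0.019,0.084,0.007,-0.018,0,-0.7]]';python3 - <<'E'
from h import *
st();print(plan([619.2,183.4,223],93.4))
E
```

```text
time: 17.93
position: [620.0, 183.4, 234.2]
ee_rot: [[-0.998, -0.058, 0.003], [-0.058, 0.998, 0.001], [-0.003, 0.001, -1.0]]
wrist_force: [-0.3, 0.3, -1.4]
opening: 0.278
gripper_force: 59.7
t 17.93 pos [620.  183.4 234.2] yawy 93.3 tilt [0.003 0.001] F [-0.3  0.3 -1.4] op 23.6 g 59.7 j6 13.2
(array([ 0.0008, -0.    ,  0.0112]), array([ 0.001,  0.004, -0.002]))
```

```bash
python3 -m handwheel '[[0,0,0.005,0,0,0,-0.7],[0,0,0.008,0,0,0,-0.7],[0,0,0.01,0,0,0,-0.7],[0,0,0.01,0,0,0,-0.7]]'; python3 -m handwheel '[[0,0,0.001,0,0,0,-0.7],[0,0,0.001,0,0,0,-0.7],[0,0,0.001,0,0,0,-0.7]]'
```

```text
time: 18.27
position: [619.5, 184.3, 223.4]
ee_rot: [[-0.998, -0.059, 0.003], [-0.059, 0.998, 0.001], [-0.003, 0.001, -1.0]]
wrist_force: [-0.3, 0.6, -1.1]
opening: 0.273
gripper_force: 59.7
time: 18.52
position: [619.7, 184.3, 223.2]
ee_rot: [[-0.998, -0.059, 0.004], [-0.059, 0.998, 0.001], [-0.004, 0.001, -1.0]]
wrist_force: [-0.2, -0.7, 3.8]
opening: 0.279
gripper_force: 60.2
```

Contact with the floor at z 223. Release, rise and look.

```bash
python3 -m handwheel '[[0,0,0,0,0,0,-0.2],[0,0,0,0,0,0,0],[0,0,0,0,0,0,0],[0,0,0,0,0,0,0],[0,0,-0.02,0,0,0,0],[0,0,-0.06,0,0,0,0],[0,0,-0.1,0,0,0,0],[0,0,-0.1,0,0,0,0],[0,0,-0.1,0,0,0,0]]' >/dev/null;python3 - <<'E'
from h import *
s=st();bottle((617,180),167,139,r=50);bottle((464,-420),84,56,"scene",r=45);bottle((464,-420),84,56,"top",r=45);print(plan([540,-100,320],93.4))
E
```

```text
t 19.27 pos [620.5 184.4 325.9] yawy 93.4 tilt [0.009 0.003] F [-0.1  0.3 -0.4] op 42.8 g 0.0 j6 13.2
cap 931 (array([617.1, 186.4]), array([27. , 26.8]), 47.0) z 165.4 body (array([617.7, 169.2]), array([43.5, 78.2]), 3.6)
cap 40 (array([ 463.7, -421.9]), array([25.9, 25.2]), 17.4) z 81.6 body (array([ 467.6, -419.6]), array([33.3, 41.1]), 33.6)
cap 54 (array([ 463.6, -419.6]), array([24.9, 21.7]), 84.3) z 83.4 body (array([ 462., -418.]), array([41.3, 35.5]), 18.9)
(array([ 0.0953, -0.2787,  0.0006]), array([ 0.   , -0.001, -0.   ]))
```

```bash
python3 -m handwheel '[[0.192,-0.594,0.02,0,-0.005,0,0.1],[0.192,-0.594,0.02,0,-0.005,0,0.1],[0.192,-0.594,0.02,0,-0.005,0,0.1],[0.192,-0.594,0.02,0,-0.005,0,0.1],[0.192,-0.594,0.02,0,-0.005,0,0.1],[0.192,-0.594,0.02,0,-0.005,0,0.1],[0.192,-0.594,0.02,0,-0.005,0,0.1],[0.192,-0.594,0.02,0,-0.005,0,0.1],[0.192,-0.594,0.02,0,-0.005,0,0.1],[0.192,-0.594,0.02,0,-0.005,0,0.1]]' >/dev/null
python3 - <<'E'
from h import *
st();print(plan([463.5,-421,290],93.4))
E
```

```text
t 20.25 pos [ 513.1 -220.6  306.3] yawy 93.4 tilt [0.002 0.003] F [ 0.6  0.1 -0.2] op 47.0 g 0.0 j6 -26.7
(array([ 0.0615, -0.1972,  0.0156]), array([0.003, 0.003, 0.   ]))
```

```bash
python3 -m handwheel '[[0.0615,-0.195,0.015,0,0,0,0.1],[0.0615,-0.195,0.015,0,0,0,0.1],[0.0615,-0.195,0.015,0,0,0,0.1],[0.0615,-0.195,0.015,0,0,0,0.1],[0.0615,-0.195,0.015,0,0,0,0.1],[0.0615,-0.195,0.015,0,0,0,0.1],[0.0615,-0.195,0.015,0,0,0,0.1],[0.0615,-0.195,0.015,0,0,0,0.1]]' >/dev/null
python3 - <<'E'
from h import *
st();bottle((464,-420),84,56,r=45);print(plan([463.5,-421,185],93.4))
E
```

```text
t 20.92 pos [ 464.4 -417.   290.9] yawy 93.4 tilt [0.003 0.004] F [0.5 0.  1.3] op 46.7 g 0.0 j6 -45.4
cap 656 (array([ 460.9, -423.8]), array([27.2, 26.6]), 23.8) z 82.4 body (array([ 460.6, -423.5]), array([42.4, 42.1]), 49.0)
(array([ 0.0022, -0.0049,  0.1065]), array([0.004, 0.005, 0.001]))
```

```bash
python3 -m handwheel '[[0.002,-0.005,0.04,0,0,0,0.1],[0.002,-0.005,0.08,0,0,0,0.1],[0.002,-0.005,0.12,0,0,0,0.1],[0.002,-0.005,0.14,0,0,0,0.1],[0.002,-0.005,0.15,0,0,0,0.1],[0.002,-0.005,0.152,0,0,0,0.1],[0.002,-0.005,0.152,0,0,0,0.1]]'; python3 -m handwheel '[[0,0,0,0,0,0,-0.7],[0,0,0,0,0,0,-0.7],[0,0,0,0,0,0,-0.7],[0,0,0,0,0,0,-0.7],[0,0,0,0,0,0,-0.7],[0,0,0,0,0,0,-0.7]]'; python3 -m handwheel '[[0,0,-0.04,0,0,0,-0.7],[0,0,-0.08,0,0,0,-0.7],[0,0,-0.12,0,0,0,-0.7],[0,0,-0.16,0,0,0,-0.7],[0,0,-0.18,0,0,0,-0.7],[0,0,-0.18,0,0,0,-0.7]]' >/dev/null
python3 - <<'E'
from h import *
st();print(plan([500,-100,325],93.4)); print(plan([563.3,180,325],93.4))
E
```

```text
time: 21.55
position: [465.1, -421.6, 141.3]
ee_rot: [[-0.998, -0.061, 0.006], [-0.061, 0.998, 0.001], [-0.006, 0.0, -1.0]]
wrist_force: [-0.3, -1.1, 0.2]
opening: 0.551
gripper_force: 0.0
time: 22.05
position: [465.6, -423.1, 143.7]
ee_rot: [[-0.998, -0.059, 0.01], [-0.059, 0.998, -0.002], [-0.01, -0.002, -1.0]]
wrist_force: [0.0, 1.7, 6.8]
opening: 0.277
gripper_force: 58.8
t 22.55 pos [ 464.5 -424.1  328.8] yawy 93.4 tilt [ 0.016 -0.008] F [-0.  -0.4 -0.5] op 23.0 g 59.1 j6 -45.9
(array([-0.0544,  0.3215,  0.0016]), array([-0.012,  0.019, -0.   ]))
(array([-1.341e-01,  5.973e-01,  3.000e-04]), array([-0.012,  0.019, -0.   ]))
```

```bash
python3 -m handwheel '[[-0.134,0.595,-0.01,-0.012,0.019,0,-0.7],[-0.134,0.595,-0.01,-0.012,0.019,0,-0.7],[-0.134,0.595,-0.01,-0.012,0.019,0,-0.7],[-0.134,0.595,-0.01,-0.012,0.019,0,-0.7],[-0.134,0.595,-0.01,-0.012,0.019,0,-0.7],[-0.134,0.595,-0.01,-0.012,0.019,0,-0.7],[-0.134,0.595,-0.01,-0.012,0.019,0,-0.7],[-0.134,0.595,-0.01,-0.012,0.019,0,-0.7],[-0.134,0.595,-0.01,-0.012,0.019,0,-0.7],[-0.134,0.595,-0.01,-0.012,0.019,0,-0.7]]' >/dev/null;  python3 - <<'E'
from h import *
st();print(plan([563.3,181,330],93.4))
E
```

```text
t 23.38 pos [530.   -9.6 328. ] yawy 93.4 tilt [-0.01   0.009] F [ 1.3 -0.7 -1.9] op 23.3 g 59.2 j6 -4.6
(array([-0.0445,  0.1883, -0.0006]), array([ 0.013, -0.012, -0.001]))
```

```bash
python3 -m handwheel '[[-0.0445,0.19,0,0,0,0,-0.7],[-0.0445,0.19,0,0,0,0,-0.7],[-0.0445,0.19,0,0,0,0,-0.7],[-0.0445,0.19,0,0,0,0,-0.7],[-0.0445,0.19,0,0,0,0,-0.7],[-0.0445,0.19,0,0,0,0,-0.7],[-0.0445,0.19,0,0,0,0,-0.7],[-0.0445,0.19,0,0,0,0,-0.7]]' >/dev/null;  python3 - <<'E'
from h import *
s=st();p,d=arm.read_camera("wrist"); cv2.imwrite("pics/w4.png",p[:,:,::-1]);print(plan([563.3,181,240],93.4))
E
```

```text
t 24.05 pos [563.2 180.6 329.1] yawy 93.4 tilt [-0.011  0.009] F [-0.  -0.6 -0.4] op 22.8 g 59.3 j6 14.1
(array([-0.0009,  0.0002,  0.0895]), array([ 0.012, -0.013, -0.001]))
```

View pics/w4.png

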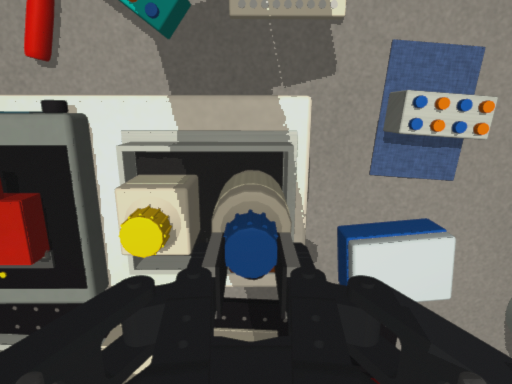

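The round bottle is held upright at (250,210), over the near free corner of the tray. Lowering it.

```bash
python3 -m handwheel '[[-0.001,0,0.03,0.012,-0.013,0,-0.7],[-0.001,0,0.06,0.012,-0.013,0,-0.7],[-0.001,0,0.08,0.012,-0.013,0,-0.7],[-0.001,0,0.09,0.012,-0.013,0,-0.7],[-0.001,0,0.096,0.012,-0.013,0,-0.7],[-0.001,0,0.096,0.012,-0.013,0,-0.7],[-0.001,0,0.096,0.012,-0.013,0,-0.7]]'; python3 -m handwheel '[[0,0,0.003,0,0,0,-0.7],[0,0,0.005,0,0,0,-0.7],[0,0,0.006,0,0,0,-0.7],[0,0,0.006,0,0,0,-0.7]]'
```

```text
time: 24.68
position: [564.3, 181.4, 235.1]
ee_rot: [[-0.998, -0.058, 0.003], [-0.058, 0.998, 0.001], [-0.003, 0.001, -1.0]]
wrist_force: [0.2, -0.1, -0.4]
opening: 0.27
gripper_force: 59.3
time: 25.02
position: [563.8, 182.0, 228.2]
ee_rot: [[-0.998, -0.059, 0.002], [-0.059, 0.998, 0.001], [-0.002, 0.001, -1.0]]
wrist_force: [0.5, 0.1, -1.4]
opening: 0.272
gripper_force: 59.3
```

```bash
python3 -m handwheel '[[0,0,0.001,0,0,0,-0.7],[0,0,0.002,0,0,0,-0.7],[0,0,0.003,0,0,0,-0.7],[0,0,0.003,0,0,0,-0.7]]';  python3 -m handwheel '[[0,0,0,0,0,0,-0.2],[0,0,0,0,0,0,0],[0,0,0,0,0,0,0],[0,0,0,0,0,0,0],[0,0,-0.02,0,0,0,0],[0,0,-0.06,0,0,0,0],[0,0,-0.1,0,0,0,0],[0,0,-0.1,0,0,0,0],[0,0,-0.1,0,0,0,0]]' >/dev/null;python3 - <<'E'
from h import *
s=st();bottle((562,180),167,139,r=28);bottle((617,186),167,139,r=28)
p,d=arm.read_camera("wrist"); cv2.imwrite("pics/w5.png",p[:,:,::-1])
E
```

```text
time: 25.35
position: [564.1, 182.2, 226.7]
ee_rot: [[-0.998, -0.059, 0.004], [-0.059, 0.998, 0.002], [-0.004, 0.001, -1.0]]
wrist_force: [-1.8, 0.6, 6.2]
opening: 0.274
gripper_force: 60.2
t 26.1 pos [564.9 182.2 328.1] yawy 93.4 tilt [0.008 0.003] F [ 0.4  0.2 -0.8] op 42.6 g 0.0 j6 14.5
cap 929 (array([558.8, 182. ]), array([27.3, 26.8]), 51.5) z 165.4 body (array([557.9, 181.6]), array([41.6, 43.2]), 15.0)
cap 801 (array([616.9, 186.6]), array([27.1, 26.8]), 47.6) z 165.4 body (array([616.7, 186.4]), array([44. , 43.7]), 4.6)
```

View pics/w5.png

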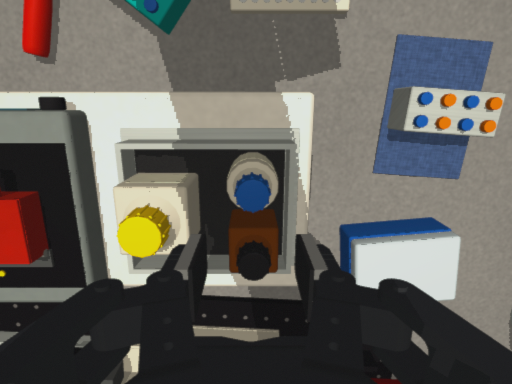

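All three bottles stand in the tray: yellow at (150,215), blue at (252,185), brown at (253,240). Block is on the mat. Now the guard.

```bash
python3 -m handwheel '[[-0.011,-0.231,0.01,0,-0.008,0,-0.4],[-0.011,-0.231,0.01,0,-0.008,0,-0.4],[-0.011,-0.231,0.01,0,-0.008,0,-0.4],[-0.011,-0.231,0.01,0,-0.008,0,-0.4],[-0.011,-0.231,0.01,0,-0.008,0,-0.4],[-0.011,-0.231,0.01,0,-0.008,0,-0.4],[-0.011,-0.231,0.01,0,-0.008,0,-0.4],[-0.011,-0.231,0.01,0,-0.008,0,-0.4],[-0.011,-0.231,0.01,0,-0.008,0,-0.4],[-0.011,-0.231,0.01,0,-0.008,0,-0.4]]' >/dev/null
cat > g.py <<'E'
from h import *
t=np.radians(3.4); A=np.array([[np.cos(t),np.sin(t)],[-np.sin(t),np.cos(t)]]) # world->shaker axes
def guard(n):
    s=arm.sense(); p,d=arm.read_camera(n); i,M=cam(n,s); P=cloud(i,M,d); H=P[...,2]; hs=hsv(p)
    m=((hs[...,0]<8)|(hs[...,0]>172))&(hs[...,1]>150)&(H>108)&(H<140)&(np.hypot(P[...,0]-606,P[...,1]+46)<75)
    q=P[m]; l=np.c_[q[:,:2]@A.T,q[:,2]]; top=l[l[:,2]>126.5+0*l[:,2]] 
    print(n,len(q),"local x",np.percentile(l[:,0],[0.5,99.5]).round(1),"y",np.percentile(l[:,1],[0.5,99.5]).round(1),"z99",np.percentile(l[:,2],99).round(1))
    x0=np.percentile(l[:,0],0.3); tb=l[(l[:,0]<x0+22)]; c=(np.percentile(tb[:,1],2)+np.percentile(tb[:,1],98))/2
    print(" tab y",np.percentile(tb[:,1],[2,98]).round(1),"z",np.percentile(tb[:,2],[2,50,98]).round(1),"tab point world",(A.T@[x0+13,c]).round(1),"hinge",(A.T@[x0+89,c]).round(1))
    return p
E
python3 - <<'E'
from g import *
st(); p=guard("wrist"); cv2.imwrite("pics/w6.png",p[:,:,::-1]); guard("scene"); guard("top")
E
```

```text
t 27.08 pos [588.  -46.9 314. ] yawy 93.5 tilt [0.006 0.002] F [ 0.4  0.2 -0.3] op 25.5 g 0.0 j6 -8.1
wrist 4780 local x [555.8 643.4] y [-109.8  -56.8] z99 130.0
 tab y [-88.5 -77.7] z [120.4 124.5 125.8] tab point world [572.6 -49.3] hinge [648.4 -44.8]
scene 337 local x [560.3 646.9] y [-107.7  -55.7] z99 130.8
 tab y [-87.2 -78.4] z [122.3 123.4 125.9] tab point world [575.4 -48.8] hinge [651.3 -44.3]Traceback (most recent call last):
  File "<stdin>", line 2, in <module>
  File "g.py", line 7, in guard
    print(n,len(q),"local x",np.percentile(l[:,0],[0.5,99.5]).round(1),"y",np.percentile(l[:,1],[0.5,99.5]).round(1),"z99",np.percentile(l[:,2],99).round(1))
                             ~~~~~~~~~~~~~^^^^^^^^^^^^^^^^^^^
    return _quantile_unchecked(
        a, q, axis, out, overwrite_input, method, keepdims, weights)
    return _ureduce(a,
                    func=_quantile_ureduce_func,
    ...<5 lines>...
                    overwrite_input=overwrite_input,
                    method=method)
    r = func(a, **kwargs)
    result = _quantile(arr,
                       quantiles=q,
    ...<2 lines>...
                       out=out,
                       weights=wgt)
    slices_having_nans = np.isnan(arr[-1, ...])
                                  ~~~^^^^^^^^^
IndexError: index -1 is out of bounds for axis 0 with size 0
```

View pics/w6.png

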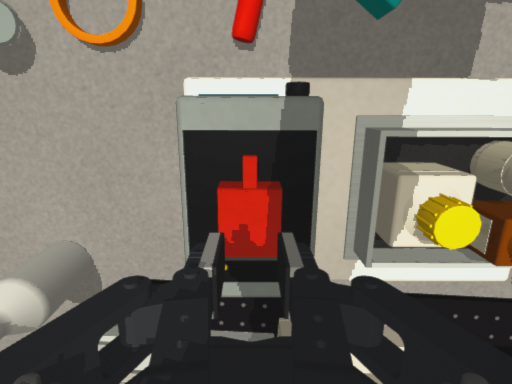

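The tab is at (250,165) in the wrist view and the hood at (250,215). I measure the tab point at about (574,-49) and the hinge at (650,-44.5), which agrees with the given dimensions.

```bash
python3 - <<'E'
from h import *
st();print(plan([570,-49.2,220],93.4))
E
python3 -m handwheel '[[0.018,-0.001,0.03,0,-0.006,0,-0.36],[0.018,-0.001,0.06,0,-0.006,0,-0.36],[0.018,-0.001,0.08,0,-0.006,0,-0.36],[0.018,-0.001,0.09,0,-0.006,0,-0.36],[0.018,-0.001,0.094,0,-0.006,0,-0.36],[0.018,-0.001,0.094,0,-0.006,0,-0.36],[0.018,-0.001,0.094,0,-0.006,0,-0.36]]' >/dev/null
python3 - <<'E'
from g import *
st();print(plan([570,-49.2,187.5],93.4)); guard("wrist")
E
```

```text
t 27.23 pos [588.2 -46.7 314.7] yawy 93.5 tilt [0.007 0.001] F [ 0.6  0.1 -1.1] op 25.6 g 0.0 j6 -8.1
(array([ 0.019 , -0.0015,  0.0946]), array([0.001, 0.009, 0.003]))
t 27.82 pos [571.9 -49.8 221.9] yawy 93.4 tilt [0.014 0.001] F [-0.5  0.6  0.4] op 27.4 g 0.0 j6 -8.5
(array([0.0024, 0.0007, 0.0343]), array([0.   , 0.018, 0.001]))
wrist 7016 local x [555.5 637.3] y [-108.6  -59.9] z99 129.8
 tab y [-89.1 -77.4] z [118.8 124.4 125.7] tab point world [572.4 -49.4] hinge [648.2 -44.9]
```

```bash
python3 -m handwheel '[[0.002,0.001,0.015,0,0.018,0,-0.36],[0.002,0.001,0.028,0,0.018,0,-0.36],[0.002,0.001,0.034,0,0.018,0,-0.36],[0.002,0.001,0.034,0,0.018,0,-0.36],[0.002,0.001,0.034,0,0.018,0,-0.36]]'; python3 -m handwheel '[[0,0,0,0,0,0,-0.85],[0,0,0,0,0,0,-0.85],[0,0,0,0,0,0,-0.85],[0,0,0,0,0,0,-0.85],[0,0,0,0,0,0,-0.85],[0,0,0,0,0,0,-0.85]]'
python3 - <<'E'
from h import *
print(plan([570+6.9,-49.2+.4,187.5+20.2],93.4))
E
```

```text
time: 28.28
position: [569.3, -49.2, 186.3]
ee_rot: [[-0.998, -0.059, -0.003], [-0.059, 0.998, 0.001], [0.003, 0.001, -1.0]]
wrist_force: [0.4, -0.1, -0.3]
opening: 0.321
gripper_force: 0.0
time: 28.78
position: [569.8, -48.9, 187.4]
ee_rot: [[-0.998, -0.06, -0.0], [-0.06, 0.998, 0.001], [0.0, 0.001, -1.0]]
wrist_force: [-0.1, 2.9, 4.7]
opening: 0.115
gripper_force: 59.8
(array([-0.0071, -0.0003, -0.0203]), array([ 0.001, -0.001,  0.   ]))
```

```bash
python3 -m handwheel '[[-0.001,0,-0.007,0,0,0,-0.85],[-0.003,0,-0.014,0,0,0,-0.85],[-0.007,0,-0.02,0,0,0,-0.85],[-0.012,0,-0.03,0,0,0,-0.85],[-0.019,0,-0.038,0,0,0,-0.85],[-0.026,0,-0.046,0,0,0,-0.85],[-0.035,0,-0.052,0,0,0,-0.85],[-0.035,0,-0.052,0,0,0,-0.85],[-0.035,0,-0.052,0,0,0,-0.85]]';python3 -m handwheel '[[-0.006,0,-0.003,0,0,0,-0.85],[-0.012,0,-0.006,0,0,0,-0.85],[-0.019,0,-0.009,0,0,0,-0.85],[-0.026,0,-0.011,0,0,0,-0.85],[-0.033,0,-0.013,0,0,0,-0.85],[-0.041,0,-0.0135,0,0,0,-0.85],[-0.041,0,-0.0135,0,0,0,-0.85],[-0.041,0,-0.0135,0,0,0,-0.85]]'
```

```text
time: 29.53
position: [603.6, -46.9, 236.1]
ee_rot: [[-0.998, -0.06, -0.006], [-0.06, 0.998, 0.001], [0.006, 0.001, -1.0]]
wrist_force: [2.7, 1.9, -10.8]
opening: 0.116
gripper_force: 58.8
time: 30.2
position: [645.6, -44.4, 251.1]
ee_rot: [[-0.998, -0.06, -0.003], [-0.06, 0.998, 0.001], [0.003, 0.001, -1.0]]
wrist_force: [0.8, 3.1, -12.5]
opening: 0.096
gripper_force: 58.2
```

Run:
```python
from h import *
p,d=arm.read_camera("scene"); cv2.imwrite("pics/s2.png",cv2.resize(p[150:270,200:360,::-1],None,fx=4,fy=4,interpolation=cv2.INTER_CUBIC)); st()
```

```text
t 30.25 pos [645.3 -44.4 251.1] yawy 93.4 tilt [-0.003  0.001] F [  0.1   3.4 -12.7] op 7.6 g 58.2 j6 -7.4
```

View pics/s2.png

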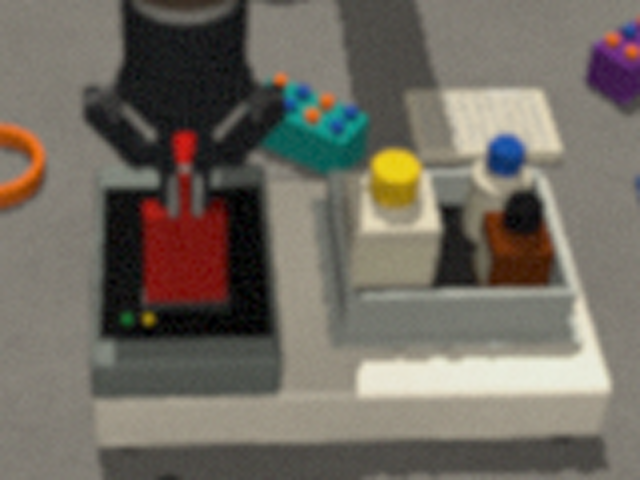

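The guard stands up at (185,250), with its tab still in the fingers. A little further, then open and back away.

```bash
python3 -m handwheel '[[-0.003,0,0.001,0,0,0,-0.85],[-0.006,0,0.002,0,0,0,-0.85],[-0.008,0,0.003,0,0,0,-0.85],[-0.008,0,0.003,0,0,0,-0.85]]'; python3 -m handwheel '[[0,0,0,0,0,0,-0.3],[0,0,0,0,0,0,-0.2],[0,0,0,0,0,0,-0.2],[0,0,0,0,0,0,-0.2],[0,0,-0.02,0,0,0,-0.2],[0,0,-0.05,0,0,0,-0.2],[0,0,-0.07,0,0,0,-0.2],[0,0,-0.07,0,0,0,-0.2]]' >/dev/null
python3 - <<'E'
from h import *
st(); print(plan([618,-46.5,300],93.4))
p,d=arm.read_camera("scene"); i,M=cam("scene"); P=cloud(i,M,d); hs=hsv(p)
m=((hs[...,0]<8)|(hs[...,0]>172))&(hs[...,1]>150)&(P[...,2]>100)&(np.hypot(P[...,0]-630,P[...,1]+46)<90); q=P[m]; print(len(q),np.percentile(q,[1,50,99],axis=0).round(1).tolist())
E
```

```text
time: 30.58
position: [653.9, -43.9, 251.7]
ee_rot: [[-0.998, -0.06, 0.002], [-0.06, 0.998, 0.001], [-0.002, 0.001, -1.0]]
wrist_force: [-3.8, 3.2, 2.6]
opening: 0.098
gripper_force: 63.0
t 31.25 pos [655.4 -44.8 325.1] yawy 93.4 tilt [ 0.009 -0.001] F [-0.1 -0.   0.4] op 34.0 g 0.0 j6 -7.3
(array([0.0376, 0.0006, 0.0248]), array([-0.002,  0.011, -0.001]))
543 [[559.5, -76.9, 100.6], [658.8, -44.0, 149.6], [672.5, -17.1, 192.9]]
```

```bash
python3 -m handwheel '[[0.037,0.001,0,0,0.011,0,-1],[0.037,0.001,0,0,0.011,0,-1],[0.037,0.001,0.01,0,0.011,0,-1],[0.037,0.001,0.01,0,0.011,0,-1],[0.037,0.001,0.01,0,0.011,0,-1],[0.037,0.001,0.01,0,0.011,0,-1]]' >/dev/null
python3 - <<'E'
from h import *
s=st()
for n in ("wrist","top"):
    s=arm.sense(); p,d=arm.read_camera(n); i,M=cam(n,s); P=cloud(i,M,d); hs=hsv(p)
    m=(hs[...,0]>40)&(hs[...,0]<85)&(hs[...,1]>90)&(np.abs(P[...,2]-118)<8)&(np.hypot(P[...,0]-617,P[...,1]+46)<40); q=P[m]
    if len(q)>5: print(n,len(q),rect(q),np.median(q,0))
    if n=="wrist": cv2.imwrite("pics/w7.png",p[:,:,::-1])
print(plan([617,-46.8,200],93.4))
E
```

```text
t 31.8 pos [617.5 -45.5 309.3] yawy 93.4 tilt [-0.009 -0.   ] F [-0.2 -0.1  0.6] op 0.1 g 0.0 j6 -7.6
wrist 869 (array([617.7, -46.7]), array([30.5, 27.9]), 3.7) [614.99789861 -46.78822084 120.22520752]
(array([-0.0004, -0.0013,  0.1096]), array([ 0.001, -0.011,  0.   ]))
```

View pics/w7.png

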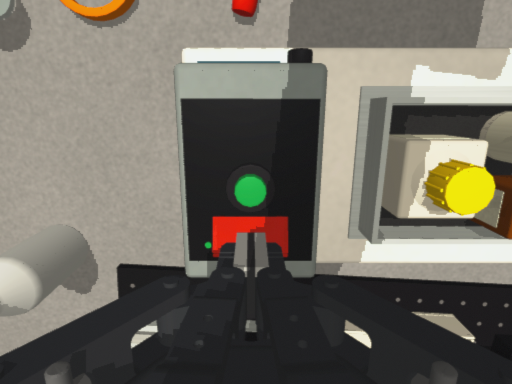

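The button is at (250,190), uncovered, with the open guard behind it at (250,235). Pressing with the closed fingers.

```bash
python3 -m handwheel '[[0.005,-0.0013,0.04,0,-0.011,0,-1],[0.005,-0.0013,0.08,0,-0.011,0,-1],[0.005,-0.0013,0.1,0,-0.011,0,-1],[0.005,-0.0013,0.112,0,-0.011,0,-1],[0.005,-0.0013,0.112,0,-0.011,0,-1],[0.005,-0.0013,0.112,0,-0.011,0,-1]]'; python3 -m handwheel '[[0,0,0.003,0,0,0,-1],[0,0,0.006,0,0,0,-1],[0,0,0.006,0,0,0,-1],[0,0,0.006,0,0,0,-1]]'
```

```text
time: 32.4
position: [610.7, -47.0, 197.1]
ee_rot: [[-0.998, -0.059, -0.002], [-0.059, 0.998, 0.001], [0.002, 0.001, -1.0]]
wrist_force: [0.0, 0.1, 0.7]
opening: -0.0
gripper_force: 0.0
time: 32.73
position: [611.6, -47.2, 195.8]
ee_rot: [[-0.998, -0.059, 0.004], [-0.059, 0.998, 0.0], [-0.004, -0.0, -1.0]]
wrist_force: [-5.8, 0.7, 12.3]
opening: 0.003
gripper_force: 0.0
```

```bash
python3 -m handwheel '[[0,0,0.002,0,0,0,-1],[0,0,0.002,0,0,0,-1],[0,0,0.002,0,0,0,-1]]'; python3 -m handwheel '[[0,0,-0.03,0,0,0,-1],[0,0,-0.06,0,0,0,-1],[0,0,-0.1,0,0,0,-1],[0,0,-0.13,0,0,0,-1],[0,0,-0.13,0,0,0,-1],[0,0,-0.13,0,0,0,-1]]'
python3 - <<'E'
from h import *
s=st(); p,d=arm.read_camera("wrist"); i,M=cam("wrist",s); P=cloud(i,M,d); cv2.imwrite("pics/w8.png",p[:,:,::-1])
T=cloud(i,i["tool_from_camera"],d); m=(np.abs(T[...,1])<15)&(np.abs(T[...,0])<16)&(T[...,2]<100); print("tip",np.percentile(T[m][:,2],[50,99,100]))
E
```

```text
time: 32.98
position: [611.6, -47.1, 195.7]
ee_rot: [[-0.998, -0.059, 0.006], [-0.059, 0.998, -0.0], [-0.006, -0.0, -1.0]]
wrist_force: [-9.2, 1.0, 19.4]
opening: -0.0
gripper_force: 0.0
time: 33.48
position: [612.3, -47.2, 323.7]
ee_rot: [[-0.998, -0.059, 0.007], [-0.059, 0.998, -0.0], [-0.007, -0.001, -1.0]]
wrist_force: [1.4, -0.2, -0.3]
opening: 0.002
gripper_force: 0.0
t 33.48 pos [612.3 -47.2 323.7] yawy 93.4 tilt [ 0.007 -0.   ] F [ 1.4 -0.2 -0.3] op 0.2 g 0.0 j6 -7.8
tip [23.51684755 67.28470324 72.045913  ]
```

Run:
```python
from g import *
s=st(); 
for n in ("wrist","scene"):
    p,d=arm.read_camera(n); i,M=cam(n,s); P=cloud(i,M,d); hs=hsv(p)
    m=((hs[...,0]<8)|(hs[...,0]>172))&(hs[...,1]>150)&(P[...,2]>104)&(np.hypot(P[...,0]-640,P[...,1]+46)<60); q=P[m]
    for z in range(105,200,10):
        k=q[(q[:,2]>=z)&(q[:,2]<z+10)]
        if len(k)>4: print(n,z,len(k),"x",np.percentile(k[:,0],[2,98]).round(1),"y",np.percentile(k[:,1],[2,98]).round(1))
    if n=="wrist":
        T=cloud(i,i["tool_from_camera"],d); a=T[(np.abs(T[...,1])<20)&(np.abs(T[...,0])<20)&(T[...,2]<110)]
        h,e=np.histogram(a[:,2],np.arange(0,112,8)); print(h.tolist())
        g=P[(hs[...,0]>40)&(hs[...,0]<85)&(hs[...,1]>90)&(np.hypot(P[...,0]-617,P[...,1]+46)<30)]; print("button",np.percentile(g,[5,50,95],axis=0).round(1).tolist())
p=arm.read_camera("scene")[0]; cv2.imwrite("pics/s3.png",cv2.resize(np.hstack([p[150:270,215:295],cv2.imread("pics/w8.png")[:,:,::-1][100:380,110:400][::2,::2][:120]])[:,:,::-1],None,fx=3.4,fy=3.4,interpolation=cv2.INTER_CUBIC))
```

```text
t 33.53 pos [611.4 -47.1 321.1] yawy 93.4 tilt [0.003 0.   ] F [-0.3  0.  -0.5] op -0.2 g 0.0 j6 -7.8
wrist 155 1200 x [620.1 634.1] y [-72.  -20.1]
wrist 165 787 x [629.8 646.3] y [-72. -19.]
[2001, 381, 1293, 1783, 800, 482, 539, 455, 219, 0, 0, 0, 0]
button [[603.6, -58.1, 111.1], [615.1, -46.9, 120.3], [627.3, -35.5, 121.4]]
scene 105 9 x [668.5 671.7] y [-62.1 -25.3]
scene 115 71 x [665.5 673.1] y [-68.1 -16.9]
scene 125 75 x [661.7 669.1] y [-68.3 -17.1]
scene 135 71 x [657.  666.1] y [-68.2 -17.4]
scene 145 72 x [653.5 663.3] y [-68.3 -17.7]
scene 155 107 x [625.5 656.9] y [-68.5 -17.9]
scene 165 87 x [634.6 653.2] y [-68.6 -18.2]
scene 175 17 x [637.3 644.1] y [-50.4 -39.6]
scene 185 14 x [635.2 641.2] y [-50.4 -40.4]
```

View pics/s3.png

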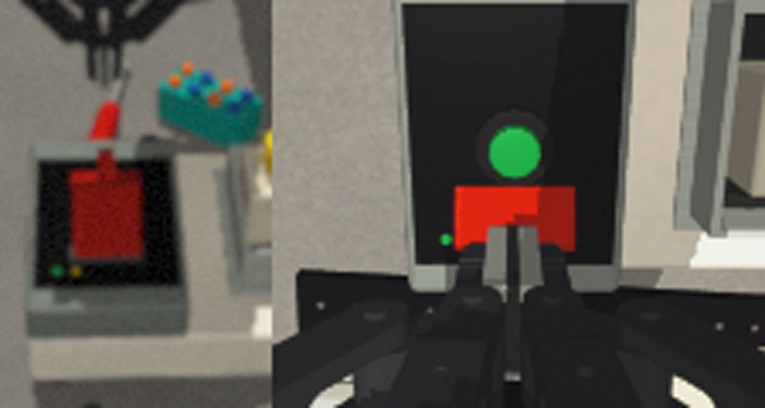

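The crop and depth show the guard at only about 72°, with its tab at x≈640, z≈185. So the gripper met the guard rather than the button. I'll push the guard back to its stop from the near side first.

```bash
python3 -m handwheel '[[0.03,0,0,0,0.005,0,-1],[0.03,0,0.03,0,0.005,0,-1],[0.03,0,0.06,0,0.005,0,-1],[0.03,0,0.09,0,0.005,0,-1],[0.03,0,0.1,0,0.005,0,-1],[0.03,0,0.1,0,0.005,0,-1]]'; python3 -m handwheel '[[-0.01,0,0,0,0,0,-1],[-0.02,0,0,0,0,0,-1],[-0.03,0,0,0,0,0,-1],[-0.037,0,0,0,0,0,-1],[-0.044,0,0,0,0,0,-1],[-0.05,0,0,0,0,0,-1],[-0.055,0,0,0,0,0,-1],[-0.055,0,0,0,0,0,-1],[-0.055,0,0,0,0,0,-1]]'
```

```text
time: 34.18
position: [577.9, -48.6, 214.7]
ee_rot: [[-0.998, -0.059, -0.015], [-0.059, 0.998, 0.001], [0.015, 0.002, -1.0]]
wrist_force: [-0.3, 0.7, -1.0]
opening: -0.001
gripper_force: 0.0
time: 34.93
position: [635.4, -45.6, 218.7]
ee_rot: [[-0.998, -0.059, -0.006], [-0.059, 0.998, 0.0], [0.006, 0.001, -1.0]]
wrist_force: [0.2, -0.5, 0.4]
opening: 0.001
gripper_force: 0.0
```

```bash
cat >> g.py <<'E'
def prof():
    p,d=arm.read_camera("scene"); i,M=cam("scene"); P=cloud(i,M,d); hs=hsv(p)
    m=((hs[...,0]<8)|(hs[...,0]>172))&(hs[...,1]>150)&(P[...,2]>104)&(np.hypot(P[...,0]-645,P[...,1]+46)<65); q=P[m]
    for z in range(105,200,10):
        k=q[(q[:,2]>=z)&(q[:,2]<z+10)]
        if len(k)>4: print(z,len(k),"x",np.percentile(k[:,0],[2,98]).round(1))
E
python3 - <<'E'
from g import *
st(); prof()
E
```

```text
t 34.93 pos [635.4 -45.6 218.7] yawy 93.4 tilt [-0.006  0.   ] F [ 0.2 -0.5  0.4] op 0.1 g 0.0 j6 -7.5
105 43 x [672.  677.1]
115 45 x [673.5 678.4]
125 43 x [674.8 679.7]
135 41 x [675.1 680.9]
145 43 x [677.5 681.4]
155 146 x [641.9 682.8]
165 56 x [653.7 679.7]
175 8 x [678.1 680.7]
185 15 x [673.4 682. ]
```

```bash
python3 -m handwheel '[[0.015,0,0,0,0,0,-1],[0.03,0,0,0,0,0,-1],[0.03,0,-0.02,0,0,0,-1],[0.03,0,-0.02,0,0,0,-1],[0.03,0,-0.02,0,0,0,-1],[0.03,0,-0.02,0,0,0,-1],[0.03,0,-0.02,0,0,0,-1]]' >/dev/null
python3 - <<'E'
from g import *
st(); prof(); print(plan([611.5,-47,200],93.4))
E
```

```text
t 35.57 pos [605.8 -47.3 238.5] yawy 93.4 tilt [-0.006  0.   ] F [-0.4 -0.3 -0. ] op 0.2 g 0.0 j6 -7.9
105 39 x [671.5 676.8]
115 46 x [672.1 678.2]
125 44 x [674.7 679.6]
135 42 x [675.7 680.8]
145 48 x [677.6 682. ]
155 135 x [652.4 682.8]
165 57 x [653.  679.5]
175 10 x [678.1 680.3]
185 14 x [674.4 682.1]
(array([-0.0061, -0.0001,  0.0383]), array([ 0.001, -0.008,  0.   ]))
```

The guard is now at its stop and stays there. Press again.

```bash
python3 -m handwheel '[[-0.006,0,0.02,0,-0.008,0,-1],[-0.006,0,0.035,0,-0.008,0,-1],[-0.006,0,0.04,0,-0.008,0,-1],[-0.006,0,0.04,0,-0.008,0,-1],[-0.006,0,0.04,0,-0.008,0,-1]]'; python3 -m handwheel '[[0,0,0.003,0,0,0,-1],[0,0,0.005,0,0,0,-1],[0,0,0.005,0,0,0,-1],[0,0,0.005,0,0,0,-1]]'; python3 -m handwheel '[[0,0,0.003,0,0,0,-1],[0,0,0.005,0,0,0,-1],[0,0,0.005,0,0,0,-1],[0,0,0.005,0,0,0,-1]]'
```

```text
time: 36.03
position: [611.2, -46.9, 198.6]
ee_rot: [[-0.998, -0.059, -0.001], [-0.059, 0.998, 0.001], [0.001, 0.001, -1.0]]
wrist_force: [0.6, 0.7, 0.8]
opening: -0.002
gripper_force: 0.0
time: 36.37
position: [611.8, -47.0, 194.7]
ee_rot: [[-0.998, -0.059, 0.002], [-0.059, 0.998, 0.001], [-0.002, 0.0, -1.0]]
wrist_force: [0.4, -0.0, 1.7]
opening: 0.001
gripper_force: 0.5
time: 36.7
position: [611.8, -47.0, 189.7]
ee_rot: [[-0.998, -0.059, 0.002], [-0.059, 0.998, 0.001], [-0.002, 0.0, -1.0]]
wrist_force: [0.2, -0.0, 3.8]
opening: 0.001
gripper_force: 2.5
```

Now the force climbs with the button's spring. Continue to the hard stop.

```bash
python3 -m handwheel '[[0,0,0.002,0,0,0,-1],[0,0,0.003,0,0,0,-1],[0,0,0.003,0,0,0,-1],[0,0,0.003,0,0,0,-1]]'; python3 -m handwheel '[[0,0,0.002,0,0,0,-1],[0,0,0.003,0,0,0,-1],[0,0,0.003,0,0,0,-1],[0,0,0.003,0,0,0,-1]]'
```

```text
time: 37.03
position: [611.8, -47.0, 188.6]
ee_rot: [[-0.998, -0.059, 0.003], [-0.059, 0.998, 0.0], [-0.003, 0.0, -1.0]]
wrist_force: [-3.5, -0.1, 13.0]
opening: 0.005
gripper_force: 6.4
time: 37.37
position: [611.7, -47.0, 188.4]
ee_rot: [[-0.998, -0.059, 0.005], [-0.059, 0.998, 0.0], [-0.005, -0.0, -1.0]]
wrist_force: [-7.7, 1.0, 25.7]
opening: -0.0
gripper_force: 12.4
```

Pressed: 6 mm of spring travel, then a hard stop at 26 N. Now rise, pass over behind the guard and push it shut.

```bash
python3 -m handwheel '[[0,0,-0.03,0,0,0,-1],[0,0,-0.06,0,0,0,-1],[0,0,-0.1,0,0,0,-1],[-0.03,0,-0.11,0,0,0,-1],[-0.06,0,-0.11,0,0,0,-1],[-0.09,0,-0.11,0,0,0,-1],[-0.094,0,-0.11,0,0,0,-1],[-0.094,0,-0.11,0,0,0,-1],[-0.094,0,-0.11,0,0,0,-1]]'
python3 - <<'E'
from g import *
st();prof();print(plan([704,-43,232],93.4))
E
```

```text
time: 38.12
position: [704.4, -41.5, 291.3]
ee_rot: [[-0.998, -0.059, -0.003], [-0.059, 0.998, 0.001], [0.003, 0.001, -1.0]]
wrist_force: [-0.6, 1.1, 0.6]
opening: 0.001
gripper_force: 0.0
t 38.12 pos [704.4 -41.5 291.3] yawy 93.4 tilt [-0.003  0.001] F [-0.6  1.1  0.6] op 0.1 g 0.0 j6 -6.8
105 42 x [672.6 677.6]
115 45 x [674.1 678.7]
125 43 x [674.7 679.5]
135 40 x [676.1 681.2]
145 49 x [677.6 682. ]
155 129 x [656.9 682.9]
165 54 x [653.9 679.8]
175 8 x [678.2 680.6]
(array([ 0.0001, -0.0015,  0.0603]), array([ 0.001, -0.002, -0.   ]))
```

```bash
python3 -m handwheel '[[0,0,0.03,0,0,0,-1],[0,0,0.055,0,0,0,-1],[0,0,0.06,0,0,0,-1],[0,0,0.06,0,0,0,-1]]'; python3 -m handwheel '[[0.01,0,0,0,0,0,-1],[0.018,0,0,0,0,0,-1],[0.026,0,0,0,0,0,-1],[0.034,0,0,0,0,0,-1],[0.042,0,0,0,0,0,-1],[0.048,0,0,0,0,0,-1],[0.054,0,0,0,0,0,-1],[0.06,0,0,0,0,0,-1],[0.06,0,0,0,0,0,-1],[0.06,0,0,0,0,0,-1]]'
python3 - <<'E'
from g import *
st();prof()
E
```

```text
time: 38.5
position: [702.8, -41.5, 231.3]
ee_rot: [[-0.998, -0.059, -0.005], [-0.059, 0.998, 0.001], [0.005, 0.001, -1.0]]
wrist_force: [-0.4, -0.4, 0.4]
opening: 0.0
gripper_force: 0.0
time: 39.33
position: [644.9, -45.1, 233.5]
ee_rot: [[-0.998, -0.059, 0.0], [-0.059, 0.998, 0.001], [-0.0, 0.001, -1.0]]
wrist_force: [-0.3, -0.5, 0.1]
opening: 0.0
gripper_force: 0.0
t 39.33 pos [644.9 -45.1 233.5] yawy 93.4 tilt [0.    0.001] F [-0.3 -0.5  0.1] op 0.0 g 0.0 j6 -7.4
125 150 x [633.4 658. ]
135 111 x [611.5 643.6]
145 32 x [583.  614.5]
165 6 x [649.5 653.2]
175 5 x [649.3 653.2]
185 5 x [651.4 653.2]
```

```bash
python3 -m handwheel '[[0,0,-0.04,0,0,0,-1],[0,0,-0.08,0,0,0,-1],[0.05,0,-0.1,0,0,0,-1],[0.1,0,-0.1,0,0,0,-1],[0.15,0,-0.1,0,0,0,-1],[0.2,0,-0.1,0,0,0,-1],[0.2,0,-0.1,0,0,0,-1],[0.2,0,-0.1,0,0,0,-1],[0.2,0,-0.1,0,0,0,-1],[0.2,0,-0.1,0,0,0,-1]]' >/dev/null
python3 - <<'E'
from g import *
st();prof();guard("scene")
for n,c,z,b in (("la",(595,102),175,143),("sa",(561,183),167,139),("sb",(618,187),167,139)): print(n); bottle(c,z-1,b,"scene",r=26)
p,d=arm.read_camera("top"); cv2.imwrite("pics/top9.png",p[:,:,::-1])
E
```

```text
t 40.22 pos [446.4 -57.  333.3] yawy 93.4 tilt [0.002 0.001] F [-0.9 -0.2 -0.1] op -0.1 g 0.0 j6 -10.7
105 6 x [634.  647.3]
115 11 x [581.4 651.5]
125 305 x [590.9 650.6]
scene 337 local x [558.7 648.1] y [-107.7  -55.7] z99 130.7
 tab y [-87.2 -78.3] z [121.8 124.3 125.8] tab point world [575.3 -48.7] hinge [651.2 -44.2]
la
cap 95 (array([595.6,  99. ]), array([35.6, 31.4]), 17.1) z 172.9 body (array([600.6, 101.6]), array([48.6, 38.5]), 87.4)
sa
cap 54 (array([562.8, 181.7]), array([25.5, 25.2]), 88.8) z 164.4 body (array([565.6, 181. ]), array([41.3, 33.4]), 71.3)
sb
cap 59 (array([621.1, 187.4]), array([24.9, 23.4]), 66.9) z 164.4 body (array([623.1, 187.1]), array([44.2, 40. ]), 83.1)
```

View pics/top9.png

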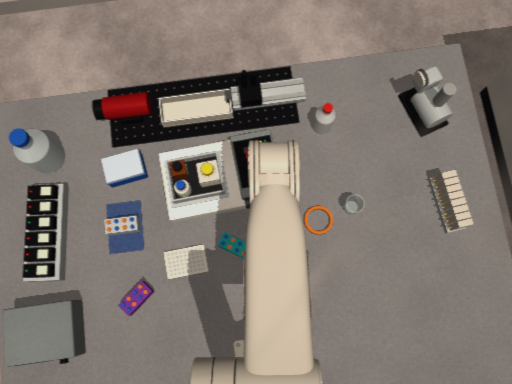

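The three bottles are in the tray at (180,170), (181,187) and (206,172). The block is on the mat at (122,225), the guard is shut, and the bystanders I can see are in place; the arm hides the screwdriver in this view. Handing in.

```bash
python3 -c "
from workcell import arm
print(arm.finish_job())"
```

```text
the job is handed in; nothing more can be done
None
```

I handed the job in at about 40 s: the block stands on the mat, all three bottles (small_a, small_b, large_a) are upright in the tray, and the start button was pressed fully down with the guard shut over it again. A first press was blocked by the half-open guard at about 19 N, under the 40 N limit.

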